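Draw the glaze trials and close the test furnace

TASK

The cold test furnace holds three or four porcelain draw trials deep in its wells. With the hook from the rack (do not reach into the wells with the fingers), draw every trial out by its loop and stand it upright on the wooden ware board, then, once all are out, close the telescopic vent by pushing its tubes fully home, the inner one first; the hook must end up hanging back in its rack, and the cup, bottle and glaze pot must be left where they are.

Things in the scene. Friction and masses are not known exactly. Their poses are not given: they have to be found in the camera images.
- furnace: fixed firebrick block in a grey casing, 180 mm (its x) by 270 mm (its y), 125 mm high; origin: centre of its underside, z up. Four round vertical wells 56 mm in diameter open in the top at (x, y) = (-40, -90), (-40, -10), (40, -90), (40, -10) mm, each 100 mm deep (flat dark floors 25 mm above the table). One may be empty
- wells (a point): point on the furnace's top face, midway between the four wells
- vent_foot (a point): centre of the top of the vent's fixed sleeve, which is 52 mm across and stands 30 mm above the furnace's top at its (0, 85) mm. In it slides a middle tube with a collar 44 mm across, in that an inner tube with a cap 38 mm across
- vent_cap (a point): centre of the flat top of the cap, the place to press: 78 mm above vent_foot when fully extended, 8 mm when fully home. The inner tube slides at about 4 N and the middle one at about 10 N, so a press on the cap sends the inner one home first, then the middle; they stay where left. At the last stop the force rises sharply
- vent_inner (a joint): how far the inner tube is pushed into the middle tube, m: 0 extended, 0.035 fully home
- vent_middle (a joint): how far the middle tube is pushed into the fixed sleeve, m: 0 extended, 0.035 fully home
- hook: steel hook tool hanging upright, about 140 g. Origin: on the 6 mm rod's axis at the level of the prong's centre line; z up along the rod. A 4 mm prong runs along the hook's +x to x = 13 mm, where it turns up to z = 6 mm (outermost x = 15 mm, top z = 8 mm), leaving 8 mm between rod and tip for a loop's bar
- hook_grip (a point): middle of the hook's handle, hook z = 147 mm: grip here. The handle is square wood, 20 by 20 mm (sides along the hook's x and y), from z = 111 to 183 mm; below it, z = 105 to 111 mm, is a square collar 34 mm wide
- rack: fixed rack: a post with a level steel fork whose two tines (19 mm wide, top 125 mm above the table, 8 mm thick) leave a 12 mm slot, open at the rack's x = -25 mm, closed by the post at x = 35 mm. The hook hangs with its rod in the slot at x = 0, collar on the tines. Origin: on the table below. Free the hook by raising it a few mm and sliding it out along -x
- rack_seat (a point): in the middle of the slot, level with the tines' top: where the middle of the underside of the hook's collar rests
- rack_hang (a point): where the hook's origin is when it hangs in the rack: 105 mm below rack_seat
- board: loose wooden ware board 300 mm (its x) by 120 mm (its y), 18 mm thick, flat on the table; origin: centre of its underside
- trial0: porcelain draw trial, about 70 g: a round foot 44 mm across, 10 mm thick, with an upright pointed loop of 5 mm bar. Origin: centre of the foot's underside, z up. Loop in the trial's x-z plane: legs centred at x = +-14 mm rise to z = 28 mm, then slope to a peak at x = 0 with bar centre at z = 42 mm (loop top 44.5, underside 38.5). Absent ones are None; 3 or 4 are present, each in its own well
- trial1: another draw trial, the same as trial0 (may be absent)
- trial2: another draw trial, the same as trial0 (may be absent)
- trial3: another draw trial, the same as trial0 (may be absent)
- teacup: bystander: white mug 80 mm across, 60 mm high; origin: centre of its underside
- drink: bystander: green bottle 64 mm across, 200 mm high; origin: centre of its underside
- glaze_pot: bystander: terracotta bowl 90 mm across, 50 mm high; origin: centre of its underside
Things that resemble listed ones, but are neither listed nor needed, are in the scene too. Leave any blue, green or red look-alike of the trial1 alone.

How it is judged (in metres and radians):
On the way, in this order (a step that is already met when the one before it is completed fails the run):
1. the hook has been taken out of its rack (distance between hook and rack_hang above 0.06 m), for 0.1 s.
2. every trial present stands upright on the ware board, free of the hook (x of trial0 in the frame of board between -0.15 and 0.15 m and y of trial0 in the frame of board between -0.06 and 0.06 m and z of trial0 in the frame of board between 0.012 and 0.024 m and angle between each of trial0, trial1, trial2, trial3's own z axis and vertical below 0.12 rad and linear speed of each of trial0, trial1, trial2, trial3 below 0.03 m/s and contact force between hook and trial0 below 0.05 N and x of trial1 in the frame of board between -0.15 and 0.15 m and y of trial1 in the frame of board between -0.06 and 0.06 m and z of trial1 in the frame of board between 0.012 and 0.024 m and contact force between hook and trial1 below 0.05 N and x of trial2 in the frame of board between -0.15 and 0.15 m and y of trial2 in the frame of board between -0.06 and 0.06 m and z of trial2 in the frame of board between 0.012 and 0.024 m and contact force between hook and trial2 below 0.05 N and x of trial3 in the frame of board between -0.15 and 0.15 m and y of trial3 in the frame of board between -0.06 and 0.06 m and z of trial3 in the frame of board between 0.012 and 0.024 m and contact force between hook and trial3 below 0.05 N), for 0.2 s.
3. the vent's inner tube is fully home (value of joint vent_inner above 0.0325 m), for 0.05 s.
4. the vent's middle tube is fully home too (value of joint each of vent_inner, vent_middle above 0.0325 m), for 0.1 s.
At the end, for the whole second after the job is handed in: Every trial present stands on the ware board (foot centre over the board, tilt under 0.12 rad, at rest, not touched by the hook); both vent tubes are within 2.5 mm of fully home; the hook hangs in its rack (origin within 14 mm of rack_hang, tilt under 0.15 rad, at rest) (all of step 2 and all of step 4 and distance between hook and rack_hang below 0.014 m and angle between hook's own z axis and vertical below 0.15 rad and linear speed of hook below 0.03 m/s).
It fails at once if the fingers touch a trial that is down in its well ((contact force between the fingers and trial0 above 0.5 N and horizontal distance between trial0 and wells below 0.075 m and height (world z) of trial0 below 0.1 m) or (contact force between the fingers and trial1 above 0.5 N and horizontal distance between trial1 and wells below 0.075 m and height (world z) of trial1 below 0.1 m) or (contact force between the fingers and trial2 above 0.5 N and horizontal distance between trial2 and wells below 0.075 m and height (world z) of trial2 below 0.1 m) or (contact force between the fingers and trial3 above 0.5 N and horizontal distance between trial3 and wells below 0.075 m and height (world z) of trial3 below 0.1 m)).
It fails at once if the middle vent tube is pushed in before the inner one is home (value of joint vent_middle above 0.018 m and value of joint vent_inner below 0.029 m).
It fails at once if the cup, bottle or glaze pot is disturbed (distance of any of teacup, drink, glaze_pot from where it was at the start of the episode above 0.03 m).
Of trial0, trial1, trial2, trial3 only 3 to 4 are there at a start; the rules pass over those that are not, and their reading is None.
At some moment in a run one of board may be knocked a few centimetres aside while the robot is not near it.
Once in a run the grip may slacken for a moment while it holds something.
It also fails if it takes over 210 s, if anything falls off the work surface, if the arm or the gripper's body presses on something with over 40 N, if the wrist force passes 120 N, or if a joint passes its speed limit or range.

ROBOT

A 6-joint arm with a two-finger parallel gripper is mounted at the origin on the work surface. World frame = base frame: x ahead of the robot, y to its left, z up, the work surface at z = 0. Lengths are in mm, angles in degrees, forces in N, time in s.
With the tool pointing down it reaches from about 300 to 850 mm from the base axis. Payload 4.2 kg.
Tool frame: the origin (TCP) lies at the very end of the fingers, on their centre line; the grasp point (between the pads) lies 19 mm behind it (env.grip_depth is the distance from the TCP to the grasp point, in mm); z points along the fingers, y is the line along which they close (so a half turn about z gives the same grasp; the last joint's range is limited). The gripper opens to 91 mm and grips with 3 to 60 N. Pads are 32 mm wide; open, the fingers measure 118 mm over their backs; the gripper's body (76 mm by 178 mm) begins 60 mm behind the grasp point.
Start: joints at [74.083, 18.312, 89.639, -0, 72.044, -1.146], TCP at [146.6, 556.014, 213.976] pointing down, gripper open.
Joint ranges: [-177.97, 177.97], [-48.28, 115.42], [12.27, 149.76], [-77.06, 257.06], [2.81, 150.46], [-146.56, 146.56]. Speed limits (degrees/s): [147.25, 147.25, 180, 180, 180, 180].

INTERFACE

Orientations are given as [roll, pitch, yaw] about the fixed x, y, z axes, in that order (R = Rz(yaw) Ry(pitch) Rx(roll)).
In Python, from workcell import env, cams gives the robot as it stands.
- The arm moves only by the tool apply_moves, never from a script. Its argument "deltas" is a list of rows, each a list of 5 numbers: the shift along the tool's x, y, z in m, then the turn about the tool's z in rad, then the opening, from -1 (shut) to 1 (fully open), so that 0 is half open. In form: [[tx, ty, tz, roll, gripper], ...]. A call has 1 to 5 rows; each row is the pose to reach, as a shift and turn from the pose commanded when the call began, along the tool's axes at that moment; what a row does not reach only later rows make up. A row lasts 1/10 s, in which the tool goes at most 50 mm and 8.59 degrees, less where a joint would pass 70% of its speed; a pose out of reach is approached as far as the arm can. A call with a gripper value outside its range is refused whole. The fingers move at their own pace and stop on an object; "grip_force" is the grip in N (left out, the last holds). Time passes only in rows, so rows that repeat a pose let the fingers close. It gives the time, the measured TCP pose, the force, the opening and the grip force at its end, in the units of the state.
- env.state(): the state, without advancing time (a new reading comes with each control period).
- cams.grab_frame(name): name is "scene" or "top"; returns the picture (400x640x3 uint8, blue, green, red); there is no depth.
- cams.get_calibration(name): a dict with "mtx" (3x3 intrinsics, pixels), "eye" and "attitude" of the camera in the world. Camera axes: x right, y down, z forward; pixel columns grow to the right and rows downward; lengths in mm; the calibration is good to about 2 mm. A picture is of the moment at which its call begins. get_calibration takes no time and is no camera call.
- env.job_done(): hands the job in; it is judged then, once.
The state is a dict: "time_s": time; "qpos": joint angles; "qvel": joint speeds; "effort": joint torques, N m; "ee_pos": TCP position; "ee_rot": TCP orientation; "force": force on the tool from outside, world axes, zero at the start; "torque": the same for the moment, N m; "gripper_width": finger opening in mm; "gripper_force": force on a finger pad.
Only numpy, scipy, OpenCV 4.12 (cv2) and the standard library are available. Lean on these libraries where they do the work, as an engineer would, in place of code of your own. Each camera call takes 0.05 s, during which the arm holds its last target. There are 200 camera calls.

## Working session

There is one attempt and no reset: what is moved stays moved. The work goes in short steps, Python scripts to look and compute and a tool call to move; the robot and the scene stay as the last step left them, time stands still between calls to the robot, and variables do not carry over. Pictures are saved under pics/ and viewed, at most 14 in all, crops included, and the job is handed in when it is done.

Besides the shell and the picture viewer there is one more tool, called after ">>>" as name([rows], argument=value, ...), one row to a line, values as JSON. apply_moves: Moves the arm, as the interface text tells. Its arguments: {"type":"object","properties":{"deltas":{"type":"array"},"grip_force":{"type":"number"}},"required":["deltas"]}

```bash
mkdir -p pics; cat > h.py <<'E'
import numpy as np, cv2
from workcell import env, cams
from scipy.spatial.transform import Rotation as R
def cal(n):
    c=cams.get_calibration(n); return c
E
python3 - <<'E'
from h import *
for n in("scene","top"):
    c=cal(n); print(n,c)
    cv2.imwrite(f"pics/{n}0.png",cams.grab_frame(n))
print(env.state())
E
```

```text
scene {'mtx': array([[517.26454225,   0.        , 323.12314076],
       [  0.        , 517.26454225, 208.16559511],
       [  0.        ,   0.        ,   1.        ]]), 'eye': array([1113.40934503, -802.01718932,  837.11068852]), 'attitude': array([-125.42136133,   -0.87637358,   33.24096891])}
top {'mtx': array([[422.19969601,   0.        , 321.4769094 ],
       [  0.        , 422.19969601, 203.16991628],
       [  0.        ,   0.        ,   1.        ]]), 'eye': array([ 460.96319257,   -5.84594009, 1100.94321376]), 'attitude': array([-172.98241767,   -0.44837565,  -88.8105475 ])}
{'time_s': 0.1, 'qpos': array([ 7.40808252e+01,  1.83475044e+01,  8.96986472e+01, -1.00453087e-03,
        7.20438677e+01, -1.14793147e+00]), 'qvel': array([-0.00388376, -0.05163388, -0.17553461,  0.04685561, -0.08812423,
        0.02567843]), 'effort': array([ 6.48847545e-04, -4.13336599e+01, -2.32509559e+01,  7.28798239e-02,
        4.20560210e-02, -4.42799683e-05]), 'ee_pos': array([146.50422576, 555.56196911, 213.21431163]), 'ee_rot': array([-1.79909980e+02, -8.48508582e-04,  1.65229066e+02]), 'force': array([ 1.0846947 ,  0.08180271, -0.19959155]), 'torque': array([-0.02201455, -0.01882936,  0.01382208]), 'gripper_force': 0.0, 'gripper_width': 91.45939116581131}
```

View pics/scene0.png

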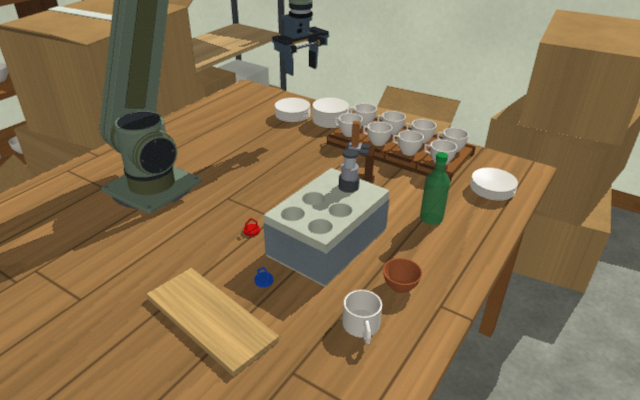

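View pics/top0.png

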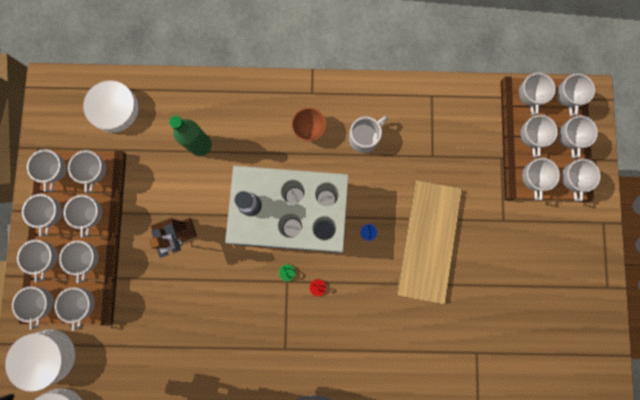

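The scene shows the furnace with its vent, the rack behind it near (365,155), the board at (210,318) and the bystanders. In the top view, wells at (292,192), (326,195) and (290,225) hold trials. The well at (324,228) looks empty, and the rack with the hook is near (172,237).

```bash
cat >> h.py <<'E'
def pts(n,uv,z):
    c=cal(n); uv=np.atleast_2d(np.asarray(uv,float)); K=c["mtx"]; M=R.from_euler("xyz",c["attitude"],degrees=True).as_matrix()
    d=(M@np.linalg.solve(K,np.c_[uv,np.ones(len(uv))].T)).T; e=c["eye"]
    return e+d*((z-e[2])/d[:,2])[:,None]
def proj(n,P):
    c=cal(n);M=R.from_euler("xyz",c["attitude"],degrees=True).as_matrix()
    q=(np.atleast_2d(P)-c["eye"])@M; q=q@c["mtx"].T; return q[:,:2]/q[:,2:]
def big(mask):
    cs,_=cv2.findContours(mask.astype(np.uint8)*255,cv2.RETR_EXTERNAL,cv2.CHAIN_APPROX_NONE); return max(cs,key=cv2.contourArea)
E
python3 - <<'E'
from h import *
im=cams.grab_frame("top"); hsv=cv2.cvtColor(im,cv2.COLOR_BGR2HSV)
print(im[240,240],hsv[240,240],hsv[240,430],hsv[150,450],hsv[230,460])
# furnace top
m=(hsv[...,1]<60)&(hsv[...,2]>140); m[:150]=0;m[270:]=0;m[:,:215]=0;m[:,365:]=0
c=big(m)[:,0]; P=pts("top",c,125)[:,:2].astype(np.float32); print("furn",cv2.minAreaRect(P))
x0,y0=395,165; b=im[x0-395:1]
sub=hsv[170:315,390:475]; mb=(sub[...,2]>150)&(sub[...,1]>60)&(sub[...,1]<190)
c=big(mb)[:,0]+[390,170]; P=pts("top",c,18)[:,:2].astype(np.float32); print("board",cv2.minAreaRect(P))
a=cv2.resize(im[160:260,225:350],None,fx=6,fy=5,interpolation=cv2.INTER_CUBIC)
cv2.imwrite("pics/wells.png",cv2.resize(im[160:260,225:350],None,fx=5.5,fy=5.5,interpolation=cv2.INTER_CUBIC))
r=cv2.resize(im[205:265,140:210],None,fx=7,fy=7,interpolation=cv2.INTER_CUBIC)
s=cams.grab_frame("scene")
s=cv2.resize(s[110:210,330:400],None,fx=4.2,fy=4.2,interpolation=cv2.INTER_CUBIC)
o=np.zeros((420,490+s.shape[1],3),np.uint8);o[:r.shape[0],:490]=r;o[:s.shape[0],490:]=s
cv2.imwrite("pics/rack.png",o)
E
```

```text
[169 185 186] [ 28  23 186] [ 18 123 199] [ 15 138 140] [ 15 130 106]
furn ((568.8193969726562, 69.52288055419922), (271.1666259765625, 180.76234436035156), 86.7659912109375)
board ((509.50860595703125, -259.3072814941406), (182.8905792236328, 305.58905029296875), 80.58440399169922)
```

View pics/wells.png

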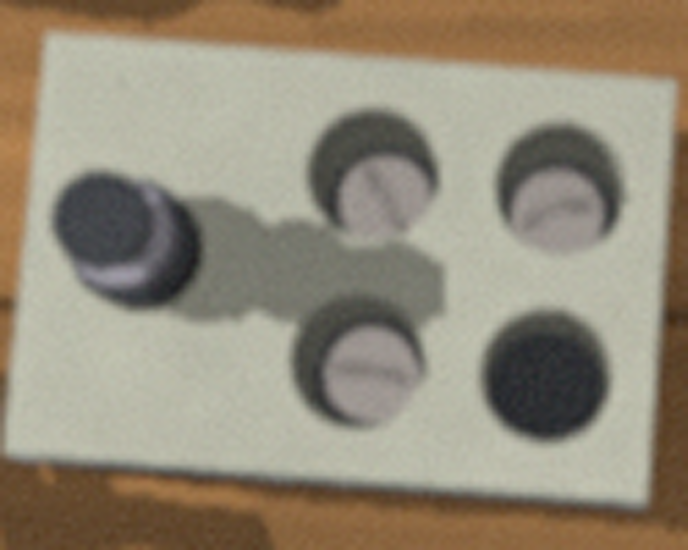

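View pics/rack.png

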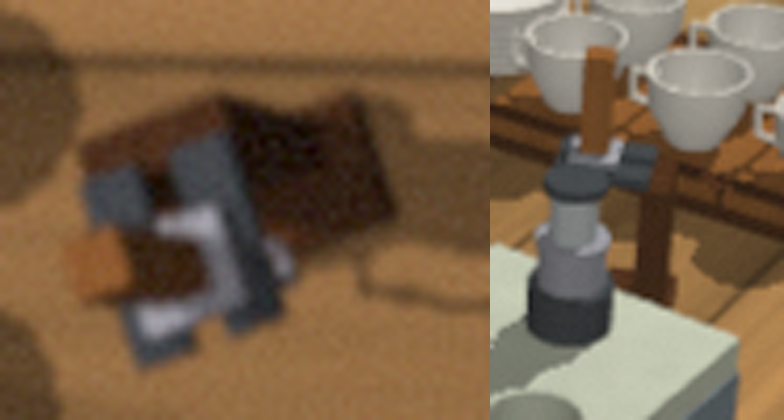

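The wells crop shows loops in three wells, each a dark line on a pale foot, and the lower-right well empty. In the rack crop, the fork opens toward image-down, the base side, and the hook's handle leans left in perspective. I'll make averaged zooms to pick points from.

```bash
python3 - <<'E'
from h import *
im=np.mean([cams.grab_frame("top").astype(float) for _ in range(8)],0)
np.save("top.npy",im)
def zoom(x,y,w,h,f):
    a=im[y:y+h,x:x+w]; a=(a-a.min())/(a.max()-a.min()); a=(a**.7*255).astype(np.uint8)
    return cv2.resize(a,None,fx=f,fy=f,interpolation=cv2.INTER_CUBIC)
o=np.zeros((600,800,3),np.uint8)
for i,(x,y) in enumerate([(281,180),(314,182),(279,213)]):
    z=zoom(x,y,26,26,10); o[:260,i*265:i*265+260]=z
z=zoom(148,212,56,42,8); o[262:262+336,:448]=z
s=np.mean([cams.grab_frame("scene").astype(float) for _ in range(4)],0); im=s; np.save("scene.npy",s)
z=zoom(338,118,42,42,8);o[262:598,455:455+336]=z
cv2.imwrite("pics/z1.png",o)
# rack centre guess
top=np.load("top.npy"); hsv=cv2.cvtColor(top.astype(np.uint8),cv2.COLOR_BGR2HSV)
bd=hsv[175:310,390:470]; m=(bd[...,2]>165)&(bd[...,0]>12); c=big(m)[:,0]+[390,175]
print(cv2.minAreaRect(pts("top",c,18)[:,:2].astype(np.float32)))
print(pts("top",[(416,181),(461,187),(446,303),(398,296)],18))
E
```

```text
((503.8045959472656, -289.6936340332031), (120.32317352294922, 299.5570983886719), 80.58679962158203)
[[ 657.96682509 -256.60931344   18.        ]
 [ 644.71803637 -373.84512855   18.        ]
 [ 348.11116112 -330.17173075   18.        ]
 [ 362.97716913 -209.23070305   18.        ]]
```

View pics/z1.png

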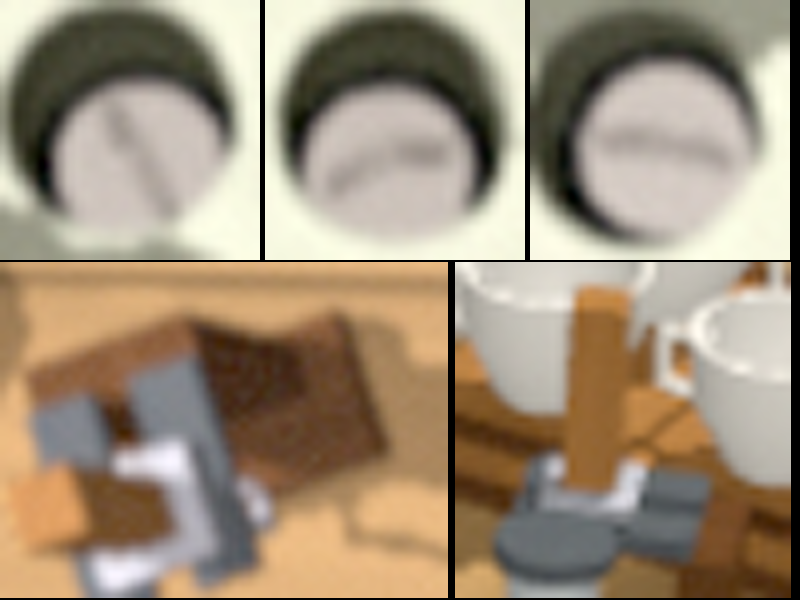

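The top row shows the loops: a steep diagonal in the first, and gently curved near-horizontal bars in the other two. The bottom row shows the handle's top face at about (50,510) in the left zoom and (603,298) in the right. The prong shows at (257,500).

```bash
python3 - <<'E'
from h import *
def src(p,ox,oy,dx,dy,f): p=np.atleast_2d(np.array(p,float)); return (p-[dx,dy]+.5)/f-.5+[ox,oy]
T=lambda p: src(p,148,212,0,262,8)
print("rack edges z125",pts("top",T([(195,358),(258,570),(33,415),(200,585),(85,590)]),125)[:,:2].round(1))
print("handle top z203",pts("top",T([(10,475),(75,465),(90,545),(25,555),(50,510)]),203)[:,:2].round(1))
S=src([(603,298)],338,118,455,262,8); print("scene handle top",pts("scene",S,203)[:,:2])
print("prong blob z20",pts("top",T([(257,500)]),20)[:,:2])
print("collar corners z131",pts("top",T([(112,468),(180,438),(220,560),(100,590)]),131)[:,:2])
# triangulate ventcap etc later
F=np.array([568.8,69.5]);a=np.radians(-3.23);c,s=np.cos(a),np.sin(a);Q=np.array([[c,-s],[s,c]])
for w in [(-40,-90),(-40,-10),(40,-90),(40,-10),(0,85)]: print(w,(F+Q@w).round(1), proj("top",np.r_[F+Q@w,125]).round(1))
top=np.load("top.npy").astype(np.uint8); hsv=cv2.cvtColor(top,cv2.COLOR_BGR2HSV)
for n,(x,y,dx,dy,e1,e2) in enumerate([(281,180,0,0,(112,105),(165,205)),(314,182,265,0,(335,187),(440,150)),(279,213,530,0,(605,140),(725,155))]):
    # foot circle: centre by eye bounds
    E=pts("top",src([e1,e2],x,y,dx,dy,10),35)[:,:2]; d=E[1]-E[0]
    print(n,E.round(1),np.linalg.norm(d).round(1),np.degrees(np.arctan2(d[1],d[0])).round(1))
    sub=top[y:y+26,x:x+26].astype(int); m=(sub[...,2]-sub[...,0]>-4)&0
fc=[(0,(137,157)),(1,(388,165)),(2,(662,145))]
for (n,p),o in zip(fc,[(281,180,0,0),(314,182,265,0),(279,213,530,0)]):
    print("foot",n,pts("top",src([p],*o,10),35)[:,:2].round(1))
E
```

```text
rack edges z125 [[526.3 333.2]
 [465.9 311.3]
 [508.9 378.7]
 [461.3 327.6]
 [459.2 360.4]]
handle top z203 [[489.1 352.9]
 [492.1 336. ]
 [471.2 330.6]
 [468.2 347.5]
 [480.1 341.7]]
scene handle top [[482.52697611 344.60353819]]
prong blob z20 [[488.56631508 347.15681916]]
collar corners z131 [[493.9624409  352.77249981]
 [502.92078614 333.95790235]
 [468.50301252 320.36481406]
 [459.31854566 353.85928045]]
(-40, -90) [523.8 -18.1] [[324.  227.9]]
(-40, -10) [528.3  61.8] [[289.6 225.2]]
(40, -90) [603.7 -22.6] [[326.7 193.7]]
(40, -10) [608.2  57.3] [[292.5 191.1]]
(0, 85) [573.6 154.4] [[250.3 204.9]]
0 [[624.4  65.1]
 [599.   50.9]] 29.1 -150.8
1 [[599.8  -8.9]
 [609.9 -35.5]] 28.4 -69.2
2 [[530.9  76.7]
 [527.8  46.4]] 30.5 -95.9
foot 0 [[611.1  58.3]]
foot 1 [[605.7 -22.3]]
foot 2 [[530.   62.3]]
```

```bash
cat >> h.py <<'E'
def plan(*wps):
    """wps: (x,y,z,psi); prints tool-axis delta (m, rad) for each leg, given the previous leg reached"""
    s=env.state(); p=np.array(s["ee_pos"]); y=s["ee_rot"][2]
    print("at",p.round(1),s["ee_rot"].round(2),"F",s["force"].round(1),"t",s["time_s"],"w",round(s["gripper_width"],1))
    for w in wps:
        a=np.radians(y); d=np.array(w[:3])-p; r=-((w[3]-y+180)%360-180)
        print([round(v,4) for v in ((d[0]*np.cos(a)+d[1]*np.sin(a))/1e3,(d[0]*np.sin(a)-d[1]*np.cos(a))/1e3,-d[2]/1e3,np.radians(r))],"len",np.linalg.norm(d).round())
        p=np.array(w[:3]);y=w[3]
E
python3 - <<'E'
from h import *
plan((481,342.5,250,110.5),(481,342.5,148,110.5))
E
```

```text
at [146.6 556.  214. ] [179.99  -0.   165.23] F [-0.4  1.   0.2] t 0.8 w 91.4
[np.float64(-0.3778), np.float64(-0.1212), np.float64(-0.036), np.float64(0.9552)] len 398.0
[np.float64(0.0), np.float64(0.0), np.float64(0.102), np.float64(-0.0)] len 102.0
```

>>> apply_moves([
  [-0.378,-0.121,-0.036,0.955,1],
  [-0.378,-0.121,-0.036,0.955,1],
  [-0.378,-0.121,-0.036,0.955,1],
  [-0.378,-0.121,-0.036,0.955,1],
  [-0.378,-0.121,-0.036,0.955,1],
], grip_force=50)

```text
time_s: 1.3
ee_pos: [358.0, 421.0, 236.9]
ee_rot: [180.0, -0.0, 121.9]
force: [0.8, -0.2, 1.3]
gripper_width: 91.5
gripper_force: 0.0
```

```bash
python3 -c "
from h import *
plan((481,342.5,250,110.5),(481,342.5,148,110.5))"
```

```text
at [358.  421.  236.9] [ 1.7996e+02 -2.0000e-02  1.2192e+02] F [ 0.8 -0.2  1.3] t 1.3 w 91.5
[np.float64(-0.1317), np.float64(0.0629), np.float64(-0.0131), np.float64(0.1994)] len 147.0
[np.float64(0.0), np.float64(0.0), np.float64(0.102), np.float64(-0.0)] len 102.0
```

>>> apply_moves([
  [-0.132,0.063,-0.013,0.2,1],
  [-0.132,0.063,-0.013,0.2,1],
  [-0.132,0.063,-0.013,0.2,1],
  [-0.132,0.063,-0.013,0.2,1],
  [-0.132,0.063,-0.013,0.2,1],
])

```text
time_s: 1.8
ee_pos: [480.7, 343.6, 249.3]
ee_rot: [-180.0, -0.0, 110.7]
force: [-0.1, 0.2, 0.2]
gripper_width: 91.3
gripper_force: 0.0
```

```bash
python3 -c "
from h import *
plan((481,342.5,148,110.5))"
```

```text
at [480.7 343.6 249.3] [-1.7996e+02 -3.0000e-02  1.1067e+02] F [-0.1  0.2  0.2] t 1.8 w 91.3
[np.float64(-0.0011), np.float64(-0.0001), np.float64(0.1013), np.float64(0.0029)] len 101.0
```

Descend, then close.

>>> apply_moves([
  [-0.001,0,0.04,0.003,1],
  [-0.001,0,0.08,0.003,1],
  [-0.001,0,0.101,0.003,1],
  [-0.001,0,0.101,0.003,1],
  [-0.001,0,0.101,0.003,1],
])

```text
time_s: 2.3
ee_pos: [480.0, 344.3, 149.2]
ee_rot: [180.0, -0.0, 110.7]
force: [0.5, 0.6, 1.0]
gripper_width: 91.4
gripper_force: 0.0
```

>>> apply_moves([
  [0,0,0,0,-0.9],
  [0,0,0,0,-0.9],
  [0,0,0,0,-0.9],
  [0,0,0,0,-0.9],
  [0,0,0,0,-0.9],
])

```text
time_s: 2.8
ee_pos: [480.8, 343.2, 148.9]
ee_rot: [180.0, -0.0, 110.6]
force: [0.5, 0.2, 0.0]
gripper_width: 54.1
gripper_force: 0.0
```

>>> apply_moves([
  [0,0,0,0,-0.9],
  [0,0,0,0,-0.9],
  [0,0,0,0,-0.9],
  [0,0,0,0,-0.9],
  [0,0,0,0,-0.9],
])

```text
time_s: 3.3
ee_pos: [480.7, 343.3, 148.5]
ee_rot: [180.0, -0.0, 110.6]
force: [-0.1, -0.3, -0.0]
gripper_width: 19.9
gripper_force: 50.0
```

>>> apply_moves([
  [0,0,-0.012,0,-0.9],
  [0,0,-0.012,0,-0.9],
  [0,-0.035,-0.012,0,-0.9],
  [0,-0.07,-0.012,0,-0.9],
  [0,-0.07,-0.012,0,-0.9],
])

```text
time_s: 3.8
ee_pos: [410.8, 316.5, 160.4]
ee_rot: [-179.7, 0.0, 110.7]
force: [0.7, 1.2, -0.8]
gripper_width: 20.0
gripper_force: 50.0
```

>>> apply_moves([
  [0,0,-0.045,0,-0.9],
  [0,0,-0.09,0,-0.9],
  [0,0,-0.135,0,-0.9],
  [0,0,-0.16,0,-0.9],
  [0,0,-0.16,0,-0.9],
])

```text
time_s: 4.3
ee_pos: [417.1, 319.9, 325.2]
ee_rot: [179.4, -0.2, 110.6]
force: [-0.2, 1.2, -1.5]
gripper_width: 20.0
gripper_force: 50.0
```

```bash
python3 - <<'E'
from h import *
s=cams.grab_frame("scene");t=cams.grab_frame("top")
p=np.array(env.state()["ee_pos"]); print(p, env.state()["force"])
h=np.radians(20.5); tip=p+[15*np.cos(h),15*np.sin(h),-128]; o=p+[0,0,-128]
print("expect origin/tip px", proj("scene",[o,tip]).round(1).tolist(), proj("top",[o,tip]).round(1).tolist())
c=proj("scene",o)[0].astype(int); a=s[c[1]-70:c[1]+30,c[0]-50:c[0]+50]
c2=proj("top",o)[0].astype(int); b=t[max(0,c2[1]-50):c2[1]+50,c2[0]-50:c2[0]+50]
f=lambda x: cv2.resize(x,(398,398),interpolation=cv2.INTER_CUBIC)
print(c,c2)
cv2.imwrite("pics/hook.png",np.hstack([f(a),f(b)]))
E
```

```text
[415.19487412 318.53987711 320.21936576] [-0.6692467   0.15189489 -1.72808027]
expect origin/tip px [[330.4, 122.8], [335.6, 123.4]] [[164.6, 273.7], [162.6, 266.9]]
[330 122] [164 273]
```

View pics/hook.png

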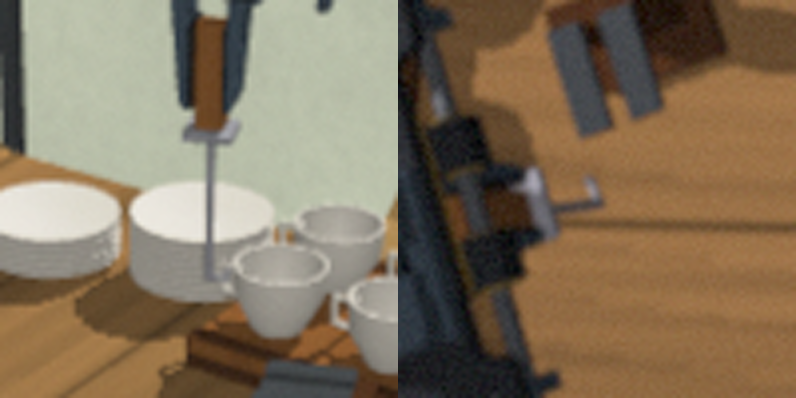

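The hook is held upright. Its prong points along the tool's +y, and the bottom is where expected to within about 1 px in the top view.

```bash
python3 -c "
from h import *
plan((586.6,-29.4,315,111),(586.6,-29.4,265,111))"
```

```text
at [415.2 318.5 320.2] [ 1.7998e+02 -1.0000e-02  1.1063e+02] F [-0.7  0.2 -1.7] t 4.4 w 19.6
[np.float64(-0.386), np.float64(0.0379), np.float64(0.0052), np.float64(-0.0065)] len 388.0
[np.float64(0.0), np.float64(0.0), np.float64(0.05), np.float64(0.0)] len 50.0
```

>>> apply_moves([
  [-0.045,0.004,0.005,-0.006,-0.9],
  [-0.09,0.009,0.005,-0.006,-0.9],
  [-0.135,0.013,0.005,-0.006,-0.9],
  [-0.18,0.018,0.005,-0.006,-0.9],
  [-0.22,0.022,0.005,-0.006,-0.9],
])

```text
time_s: 4.9
ee_pos: [513.1, 118.2, 313.0]
ee_rot: [-179.8, -0.0, 110.9]
force: [-0.6, 1.1, -2.0]
gripper_width: 20.3
gripper_force: 5.0
```

>>> apply_moves([
  [-0.045,0.004,0,0,-0.9],
  [-0.09,0.008,0,0,-0.9],
  [-0.13,0.012,0,0,-0.9],
  [-0.166,0.016,0,0,-0.9],
  [-0.166,0.016,0,0,-0.9],
])

```text
time_s: 5.4
ee_pos: [588.4, -32.9, 311.9]
ee_rot: [-179.7, -0.0, 110.7]
force: [-0.5, 0.2, -1.1]
gripper_width: 20.0
gripper_force: 50.0
```

```bash
python3 - <<'E'
from h import *
plan((586.6,-29.4,265,111),(586.6,-29.4,178,111))
t=cams.grab_frame("top");p=np.array(env.state()["ee_pos"])
print(proj("top",p+[0,0,-128]))
cv2.imwrite("pics/a1.png",cv2.resize(t[150:270,220:380],None,fx=5,fy=5,interpolation=cv2.INTER_CUBIC))
E
```

```text
at [588.4 -32.9 311.9] [-1.7971e+02 -1.0000e-02  1.1070e+02] F [-0.5  0.2 -1.1] t 5.4 w 20.0
[np.float64(0.0039), np.float64(-0.0004), np.float64(0.0469), np.float64(-0.0053)] len 47.0
[np.float64(0.0), np.float64(0.0), np.float64(0.087), np.float64(0.0)] len 87.0
[[330.71005759 197.27107106]]
```

View pics/a1.png

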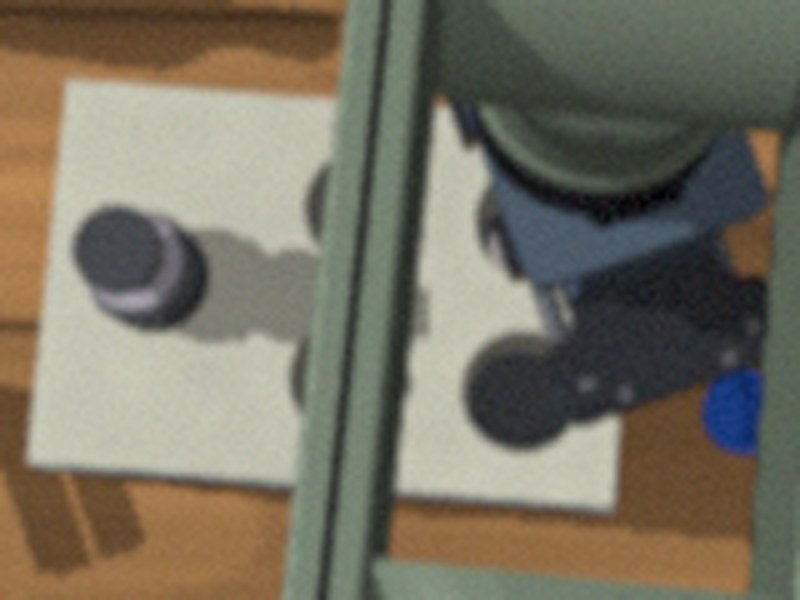

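The arm hides the hook from the top camera. The grip also slackened around t = 4.9 s (5 N read), so I'll check the hook in the scene view.

```bash
python3 - <<'E'
from h import *
s=np.mean([cams.grab_frame("scene").astype(float) for _ in range(3)],0).astype(np.uint8);p=np.array(env.state()["ee_pos"]);print(p)
P=proj("scene",[p+[0,0,-128],p+[0,0,-23],p+[0,0,-17],p+[0,0,55]]).round(1);print(P.tolist())
c=P[0].astype(int); print(c)
cv2.imwrite("pics/a2.png",cv2.resize(s[c[1]-75:c[1]+25,c[0]-50:c[0]+50],None,fx=6,fy=6,interpolation=cv2.INTER_CUBIC))
E
```

```text
[586.76335923 -28.01303282 314.21734128]
[[311.3, 202.6], [311.4, 161.2], [311.4, 158.7], [311.4, 127.4]]
[311 202]
```

View pics/a2.png

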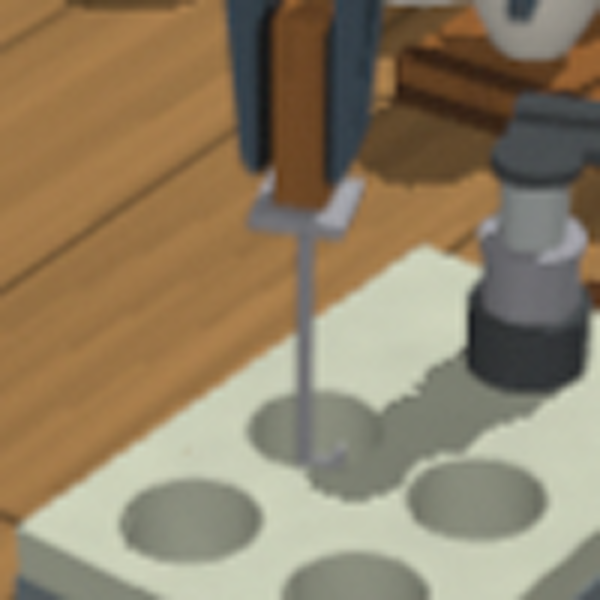

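The hook is still vertical but sits a few mm lower in the grip, so I'll take the TCP-to-hook offset as about 131 mm. Descending beside trial 1's loop.

```bash
python3 -c "
from h import *
plan((586.6,-29.4,206,111),(586.6,-29.4,178,111))"
```

```text
at [586.8 -28.  314.2] [-1.7987e+02 -1.0000e-01  1.1101e+02] F [ 0.5  0.3 -0.8] t 5.6 w 19.7
[np.float64(-0.0012), np.float64(-0.0006), np.float64(0.1082), np.float64(0.0002)] len 108.0
[np.float64(0.0), np.float64(0.0), np.float64(0.028), np.float64(0.0)] len 28.0
```

>>> apply_moves([
  [0,-0.001,0.03,0,-0.9],
  [0,-0.001,0.06,0,-0.9],
  [0,-0.001,0.085,0,-0.9],
  [0,-0.001,0.108,0,-0.9],
  [0,-0.001,0.108,0,-0.9],
])

```text
time_s: 6.1
ee_pos: [583.7, -27.6, 204.1]
ee_rot: [-179.6, -0.2, 111.1]
force: [0.4, -0.0, -1.4]
gripper_width: 20.1
gripper_force: 50.0
```

>>> apply_moves([
  [0,0,0,0,-0.9],
  [0,0,0,0,-0.9],
  [0,0,0.01,0,-0.9],
  [0,0,0.02,0,-0.9],
  [0,0,0.02,0,-0.9],
])

```text
time_s: 6.6
ee_pos: [585.5, -29.2, 185.8]
ee_rot: [-179.8, -0.1, 111.0]
force: [0.5, 0.8, -2.8]
gripper_width: 19.9
gripper_force: 50.0
```

>>> apply_moves([
  [0,0,0.008,0,-0.9],
  [0,0,0.008,0,-0.9],
  [0,0,0.008,0,-0.9],
])

```text
time_s: 6.9
ee_pos: [586.6, -29.3, 179.3]
ee_rot: [-180.0, -0.0, 111.0]
force: [0.0, 1.1, -1.0]
gripper_width: 19.7
gripper_force: 50.0
```

```bash
python3 -c "
from h import *
c=np.array([605.3,-22.2]);h=np.radians(21)
g=c-6*np.array([np.cos(h),np.sin(h)]);print(g)
plan((*g,178,111))"
```

```text
[599.69851744 -24.3502077 ]
at [586.6 -29.3 179.3] [-1.7998e+02 -2.0000e-02  1.1097e+02] F [ 0.   1.1 -1. ] t 6.9 w 19.7
[np.float64(-0.0001), np.float64(0.014), np.float64(0.0013), np.float64(-0.0006)] len 14.0
```

>>> apply_moves([
  [0,0.004,0.001,0,-0.9],
  [0,0.008,0.001,0,-0.9],
  [0,0.012,0.001,0,-0.9],
  [0,0.0145,0.001,0,-0.9],
  [0,0.0145,0.001,0,-0.9],
])

```text
time_s: 7.4
ee_pos: [600.4, -23.9, 178.4]
ee_rot: [-180.0, -0.0, 111.0]
force: [-1.2, -0.6, -2.2]
gripper_width: 19.5
gripper_force: 50.0
```

>>> apply_moves([
  [0,0,0,0,-0.9],
  [0,0,-0.006,0,-0.9],
  [0,0,-0.012,0,-0.9],
  [0,0,-0.018,0,-0.9],
  [0,0,-0.025,0,-0.9],
])

```text
time_s: 7.9
ee_pos: [600.1, -24.0, 204.2]
ee_rot: [180.0, -0.0, 111.0]
force: [-0.1, 0.3, -2.0]
gripper_width: 20.1
gripper_force: 50.0
```

>>> apply_moves([
  [0,0,-0.02,0,-0.9],
  [0,0,-0.04,0,-0.9],
  [0,0,-0.06,0,-0.9],
  [0,0,-0.08,0,-0.9],
  [0,0,-0.1,0,-0.9],
])

```text
time_s: 8.4
ee_pos: [600.0, -24.0, 304.9]
ee_rot: [180.0, 0.0, 111.0]
force: [0.5, 0.2, -2.9]
gripper_width: 19.8
gripper_force: 50.0
```

>>> apply_moves([
  [0,0,-0.02,0,-0.9],
  [0,0,-0.02,0,-0.9],
  [0,0,-0.02,0,-0.9],
])

```text
time_s: 8.7
ee_pos: [600.0, -24.0, 323.5]
ee_rot: [180.0, 0.0, 111.0]
force: [-0.9, -1.2, -3.4]
gripper_width: 19.9
gripper_force: 50.0
```

```bash
python3 - <<'E'
from h import *
s=cams.grab_frame("scene");p=np.array(env.state()["ee_pos"]);print(p)
P=proj("scene",[p+[0,0,-131]]).round(1);print(P.tolist())
c=P[0].astype(int); print(c)
cv2.imwrite("pics/a3.png",cv2.resize(s[c[1]-55:c[1]+45,c[0]-50:c[0]+50],None,fx=6,fy=6,interpolation=cv2.INTER_CUBIC))
E
```

```text
[599.65691108 -24.01867201 322.55452089]
[[317.1, 201.6]]
[317 201]
```

View pics/a3.png

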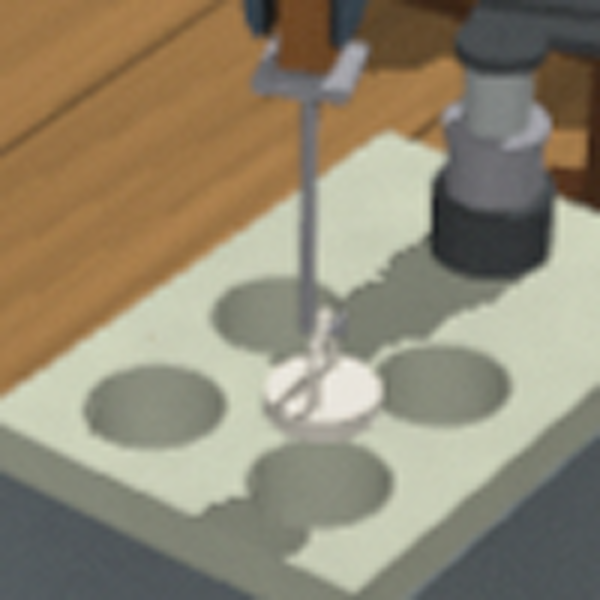

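Trial 1 hangs on the hook, with the foot at about (323,395) in the crop, and the rod end fits the 131 mm offset. Rechecking the board and carrying it over.

```bash
cat >> h.py <<'E'
def board():
    hsv=cv2.cvtColor(cams.grab_frame("top"),cv2.COLOR_BGR2HSV)
    m=(hsv[...,2]>165)&(hsv[...,0]>12)&(hsv[...,1]>60); m[:150]=0; m[340:]=0; m[:,:375]=0; m[:,500:]=0
    m=cv2.morphologyEx(m.astype(np.uint8),cv2.MORPH_CLOSE,np.ones((5,5)))
    return cv2.minAreaRect(pts("top",big(m)[:,0],18)[:,:2].astype(np.float32))
def slot(u,h,B=(503.8,-289.7,-9.4)):
    a=np.radians(B[2]);g=np.radians(h)
    return np.array(B[:2])+u*np.array([np.cos(a),np.sin(a)])-7*np.array([np.cos(g),np.sin(g)])
E
python3 -c "
from h import *
print(board()); g=slot(-90,21); print(g)
plan((*g,320,111),(*g,200,111))"
```

```text
((507.4503173828125, -269.9290771484375), (160.75318908691406, 301.3644714355469), 80.6467514038086)
[ 408.47344247 -277.50923905]
at [599.5 -24.  322.1] [-1.7987e+02 -6.0000e-02  1.1097e+02] F [ 0.8 -0.1 -2.1] t 8.8 w 19.8
[np.float64(-0.1683), np.float64(-0.2691), np.float64(0.0021), np.float64(-0.0005)] len 317.0
[np.float64(0.0), np.float64(0.0), np.float64(0.12), np.float64(0.0)] len 120.0
```

>>> apply_moves([
  [-0.012,-0.02,0,0,-0.9],
  [-0.03,-0.048,0,0,-0.9],
  [-0.048,-0.076,0,0,-0.9],
  [-0.066,-0.105,0,0,-0.9],
  [-0.084,-0.134,0,0,-0.9],
])

```text
time_s: 9.3
ee_pos: [503.7, -151.1, 322.1]
ee_rot: [-179.9, -0.1, 111.0]
force: [1.5, 0.6, -2.6]
gripper_width: 20.0
gripper_force: 50.0
```

>>> apply_moves([
  [-0.018,-0.029,0,0,-0.9],
  [-0.036,-0.058,0,0,-0.9],
  [-0.054,-0.087,0,0,-0.9],
  [-0.07,-0.113,0,0,-0.9],
  [-0.084,-0.135,0,0,-0.9],
])

```text
time_s: 9.8
ee_pos: [407.4, -278.0, 322.3]
ee_rot: [-179.9, -0.1, 110.9]
force: [-0.1, -1.3, -1.8]
gripper_width: 19.7
gripper_force: 50.0
```

>>> apply_moves([
  [0,0,0,0,-0.9],
  [0,0,0.025,0,-0.9],
  [0,0,0.05,0,-0.9],
  [0,0,0.075,0,-0.9],
  [0,0,0.1,0,-0.9],
])

```text
time_s: 10.3
ee_pos: [408.9, -276.2, 221.7]
ee_rot: [-180.0, -0.1, 111.0]
force: [-0.2, -0.1, -2.1]
gripper_width: 19.6
gripper_force: 50.0
```

```bash
sed -i 's/MORPH_CLOSE,np.ones((5,5))/MORPH_OPEN,np.ones((7,7))/' h.py; python3 - <<'E'
from h import *
print(board()); g=slot(-90,21)
plan((*g,186.5,111),(*g,175,111))
s=cams.grab_frame("scene")[250:390,110:310]; t=cams.grab_frame("top")[160:320,360:500]
cv2.imwrite("pics/b1.png",np.hstack([cv2.resize(s,(400,280)),cv2.resize(t,(350,400))[:280*1] if 0 else cv2.resize(t,(245,280))]))
E
```

```text
((503.9649658203125, -289.42657470703125), (120.6857681274414, 300.3850402832031), 80.44617462158203)
at [ 406.7 -274.7  217.5] [-179.69   -0.5   111.  ] F [-2.5  0.9 -6.1] t 10.35 w 19.7
[np.float64(-0.0032), np.float64(0.0006), np.float64(0.031), np.float64(-0.0001)] len 31.0
[np.float64(0.0), np.float64(0.0), np.float64(0.0115), np.float64(0.0)] len 12.0
```

View pics/b1.png

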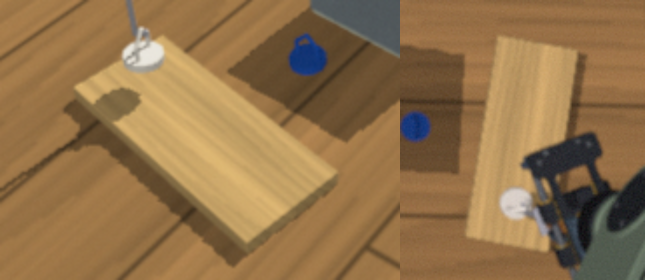

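The board hasn't moved, and the trial hangs over its near end. Lowering to set it down and free the hook.

>>> apply_moves([
  [0,0,0.01,0,-0.9],
  [0,0,0.02,0,-0.9],
  [0,0,0.03,0,-0.9],
  [0,0,0.034,0,-0.9],
  [0,0,0.038,0,-0.9],
])

```text
time_s: 10.95
ee_pos: [409.1, -277.2, 185.1]
ee_rot: [180.0, -0.0, 111.0]
force: [0.5, -0.4, -2.1]
gripper_width: 19.5
gripper_force: 50.0
```

>>> apply_moves([
  [0,0,0.002,0,-0.9],
  [0,0,0.005,0,-0.9],
  [0,0,0.008,0,-0.9],
  [0,0,0.008,0,-0.9],
  [0,0,0.008,0,-0.9],
])

```text
time_s: 11.45
ee_pos: [409.2, -277.2, 177.6]
ee_rot: [180.0, 0.0, 111.0]
force: [0.5, 0.3, -0.3]
gripper_width: 19.6
gripper_force: 50.0
```

```bash
python3 - <<'E'
from h import *
p=np.array(env.state()["ee_pos"])
plan((p[0],p[1],175,111))
s=cams.grab_frame("scene"); c=proj("scene",p+[0,0,-131])[0].astype(int)
cv2.imwrite("pics/b2.png",cv2.resize(s[c[1]-40:c[1]+30,c[0]-40:c[0]+40],None,fx=6,fy=6,interpolation=cv2.INTER_CUBIC))
E
```

```text
at [ 409.2 -277.2  177.6] [1.7998e+02 1.0000e-02 1.1097e+02] F [ 0.5  0.3 -0.3] t 11.45 w 19.6
[np.float64(0.0), np.float64(0.0), np.float64(0.0026), np.float64(-0.0006)] len 3.0
```

View pics/b2.png

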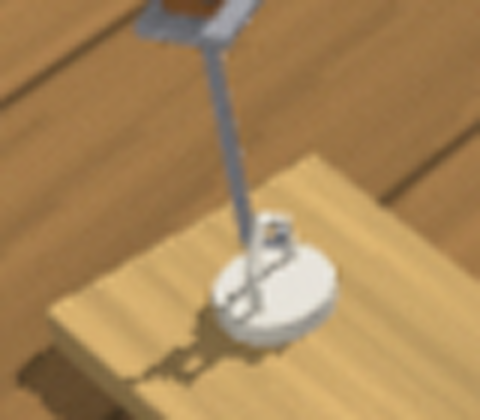

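The trial stands on the board with the prong still under the peak of its loop. Lowering a bit more, withdrawing and lifting.

>>> apply_moves([
  [0,0,0.002,0,-0.9],
  [0,-0.004,0.002,0,-0.9],
  [0,-0.009,0.002,0,-0.9],
  [0,-0.014,0.002,0,-0.9],
  [0,-0.02,0.002,0,-0.9],
])

```text
time_s: 12.0
ee_pos: [389.9, -284.5, 175.5]
ee_rot: [-180.0, -0.0, 111.0]
force: [-0.4, 0.1, -1.0]
gripper_width: 19.8
gripper_force: 50.0
```

>>> apply_moves([
  [0,-0.004,0,0,-0.9],
  [0,-0.004,0,0,-0.9],
  [0,-0.004,-0.03,0,-0.9],
  [0,-0.004,-0.06,0,-0.9],
  [0,-0.004,-0.1,0,-0.9],
])

```text
time_s: 12.5
ee_pos: [386.0, -285.2, 275.4]
ee_rot: [-179.9, -0.2, 111.0]
force: [0.5, -0.5, -1.4]
gripper_width: 19.7
gripper_force: 50.0
```

>>> apply_moves([
  [0,0,-0.045,0,-0.9],
  [0,0,-0.045,0,-0.9],
  [0,0,-0.045,0,-0.9],
])

```text
time_s: 12.8
ee_pos: [386.9, -285.9, 321.2]
ee_rot: [179.9, 0.1, 111.0]
force: [1.4, -0.4, -2.9]
gripper_width: 20.0
gripper_force: 50.0
```

```bash
python3 - <<'E'
from h import *
print(board())
h=np.radians(-6);c=np.array([529.7,61.9]);d=np.array([np.cos(h),np.sin(h)])
print(c-20*d,c-6*d)
plan((*(c-20*d),315,84),(*(c-20*d),206,84))
s=cams.grab_frame("scene");cv2.imwrite("pics/b3.png",s[240:390,110:310])
E
```

```text
((504.14019775390625, -289.6482238769531), (120.52252960205078, 300.4600830078125), 80.58680725097656)
[509.80956209  63.99056927] [523.73286863  62.52717078]
at [ 386.3 -285.4  319.7] [-1.7997e+02 -7.0000e-02  1.1097e+02] F [ 0.   0.4 -1.6] t 12.85 w 19.7
[np.float64(0.2821), np.float64(0.2404), np.float64(0.0047), np.float64(0.4707)] len 371.0
[np.float64(0.0), np.float64(0.0), np.float64(0.109), np.float64(0.0)] len 109.0
```

View pics/b3.png

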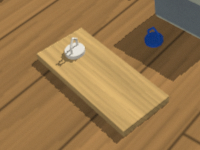

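Trial 1 stands freely near the board's upper-left end at (75,47). On to trial 2.

>>> apply_moves([
  [0.034,0.029,0.005,0.12,-0.9],
  [0.068,0.058,0.005,0.24,-0.9],
  [0.102,0.087,0.005,0.36,-0.9],
  [0.136,0.116,0.005,0.47,-0.9],
  [0.17,0.145,0.005,0.471,-0.9],
])

```text
time_s: 13.4
ee_pos: [460.7, -73.3, 313.6]
ee_rot: [-179.8, -0.0, 83.9]
force: [0.7, -0.6, -1.1]
gripper_width: 19.4
gripper_force: 50.0
```

```bash
python3 -c "
from h import *
plan((509.8,64,315,84),(509.8,64,206,84))"
```

```text
at [460.7 -73.3 313.6] [-1.798e+02 -2.000e-02  8.386e+01] F [ 0.7 -0.6 -1.1] t 13.4 w 19.4
[np.float64(0.1417), np.float64(0.0341), np.float64(-0.0014), np.float64(-0.0024)] len 146.0
[np.float64(0.0), np.float64(0.0), np.float64(0.109), np.float64(0.0)] len 109.0
```

>>> apply_moves([
  [0.04,0.01,0,-0.002,-0.9],
  [0.08,0.02,0,-0.002,-0.9],
  [0.12,0.029,0,-0.002,-0.9],
  [0.142,0.034,0,-0.002,-0.9],
  [0.142,0.034,0,-0.002,-0.9],
])

```text
time_s: 13.9
ee_pos: [509.9, 65.1, 313.1]
ee_rot: [-179.8, -0.0, 84.3]
force: [-0.4, -1.0, -1.4]
gripper_width: 19.8
gripper_force: 50.0
```

>>> apply_moves([
  [0,0,0,0,-0.9],
  [0,0,0,0,-0.9],
  [0,0,0,0,-0.9],
])

```text
time_s: 14.2
ee_pos: [509.5, 61.4, 315.3]
ee_rot: [-180.0, 0.0, 84.0]
force: [0.2, -0.3, -1.3]
gripper_width: 20.1
gripper_force: 50.0
```

```bash
python3 -c "
from h import *
plan((509.8,64,206,84))"
```

```text
at [509.5  61.4 315.3] [-1.7997e+02  2.0000e-02  8.4010e+01] F [ 0.2 -0.3 -1.3] t 14.2 w 20.1
[np.float64(0.0026), np.float64(0.0), np.float64(0.1093), np.float64(0.0001)] len 109.0
```

>>> apply_moves([
  [0.0025,0,0.03,0,-0.9],
  [0.0025,0,0.06,0,-0.9],
  [0.0025,0,0.085,0,-0.9],
  [0.0025,0,0.109,0,-0.9],
  [0.0025,0,0.109,0,-0.9],
])

```text
time_s: 14.7
ee_pos: [507.7, 63.9, 203.6]
ee_rot: [-179.6, 0.1, 84.0]
force: [0.1, -0.5, -0.9]
gripper_width: 19.9
gripper_force: 50.0
```

>>> apply_moves([
  [0,0,0,0,-0.9],
  [0,0,0,0,-0.9],
  [0,0,0.01,0,-0.9],
  [0,0,0.02,0,-0.9],
  [0,0,0.028,0,-0.9],
])

```text
time_s: 15.2
ee_pos: [509.8, 65.0, 177.6]
ee_rot: [-180.0, 0.0, 84.1]
force: [-0.5, 0.6, -1.6]
gripper_width: 19.9
gripper_force: 50.0
```

>>> apply_moves([
  [0,0,0,0,-0.9],
  [0,0,0,0,-0.9],
  [0,0,0,0,-0.9],
])

```text
time_s: 15.5
ee_pos: [510.5, 65.1, 178.8]
ee_rot: [180.0, -0.0, 84.1]
force: [-0.0, 0.7, -1.5]
gripper_width: 19.6
gripper_force: 50.0
```

```bash
python3 -c "
from h import *
plan((523.7,62.5,178,84))"
```

```text
at [510.5  65.1 178.8] [ 1.7996e+02 -1.0000e-02  8.4100e+01] F [-0.   0.7 -1.5] t 15.5 w 19.6
[np.float64(-0.0012), np.float64(0.0134), np.float64(0.0008), np.float64(0.0018)] len 13.0
```

>>> apply_moves([
  [-0.001,0.004,0.001,0,-0.9],
  [-0.001,0.008,0.001,0,-0.9],
  [-0.001,0.012,0.001,0,-0.9],
  [-0.001,0.014,0.001,0,-0.9],
  [-0.001,0.014,0.001,0,-0.9],
])

```text
time_s: 16.0
ee_pos: [524.2, 62.5, 177.4]
ee_rot: [-180.0, -0.0, 84.1]
force: [-1.0, 0.0, -1.9]
gripper_width: 19.9
gripper_force: 50.0
```

>>> apply_moves([
  [0,0,0,0,-0.9],
  [0,0,-0.006,0,-0.9],
  [0,0,-0.012,0,-0.9],
  [0,0,-0.018,0,-0.9],
  [0,0,-0.025,0,-0.9],
])

```text
time_s: 16.5
ee_pos: [524.0, 62.6, 203.2]
ee_rot: [180.0, -0.0, 84.1]
force: [-0.2, 0.0, -2.1]
gripper_width: 19.9
gripper_force: 50.0
```

>>> apply_moves([
  [0,0,-0.02,0,-0.9],
  [0,0,-0.04,0,-0.9],
  [0,0,-0.06,0,-0.9],
  [0,0,-0.08,0,-0.9],
  [0,0,-0.1,0,-0.9],
])

```text
time_s: 17.0
ee_pos: [523.9, 62.5, 303.9]
ee_rot: [180.0, -0.0, 84.1]
force: [-0.3, 0.1, -1.4]
gripper_width: 19.9
gripper_force: 50.0
```

>>> apply_moves([
  [0,0,-0.02,0,-0.9],
  [0,0,-0.02,0,-0.9],
  [0,0,-0.02,0,-0.9],
  [0,0,-0.02,0,-0.9],
  [0,0,-0.02,0,-0.9],
])

```text
time_s: 17.5
ee_pos: [523.4, 62.5, 321.3]
ee_rot: [-179.9, 0.0, 84.1]
force: [-0.1, -0.8, -1.5]
gripper_width: 19.7
gripper_force: 50.0
```

```bash
cat >> h.py <<'E'
def hung(L=131):
    """white trial foot expected below the hook: area and centroid vs expected pixel"""
    s=env.state();p=np.array(s["ee_pos"]);h=np.radians(s["ee_rot"][2]-90)
    e=proj("scene",p+[7*np.cos(h),7*np.sin(h),-L-37.5+10])[0]
    im=cams.grab_frame("scene").astype(int); x,y=e.astype(int); w=im[y-20:y+21,x-20:x+21]
    m=(w.min(2)>170)&(w[...,2]-w[...,0]<25)
    ys,xs=np.nonzero(m); print("hung? white px",m.sum(),"centroid off",(xs.mean()-20).round(1) if len(xs) else None,(ys.mean()-20).round(1) if len(ys) else None)
    return w
E
python3 - <<'E'
from h import *
w=hung(); print(board())
g=slot(0,-6);print(g); plan((*g,320,84))
cv2.imwrite("pics/c.png",cv2.resize(w.astype(np.uint8),None,fx=6,fy=6))
E
```

```text
hung? white px 472 centroid off 4.9 0.0
((572.47509765625, -300.5646057128906), (121.34437561035156, 163.02049255371094), 80.59176635742188)
[ 496.83834673 -288.96830076]
at [523.7  62.5 321.7] [-1.7991e+02  1.0000e-02  8.4100e+01] F [-0.3  0.3 -1.7] t 17.6 w 19.7
[np.float64(-0.3524), np.float64(0.0094), np.float64(0.0017), np.float64(0.0017)] len 353.0
```

```bash
python3 - <<'E'
import cv2,numpy as np
w=cv2.imread("pics/c.png")[3::6,3::6].astype(int)
m=(w.min(2)>205)&(w[...,2]-w[...,0]<20)
ys,xs=np.nonzero(m);print(m.sum(),xs.mean()-20,ys.mean()-20, np.ptp(xs),np.ptp(ys)) if m.sum() else print(0,w.reshape(-1,3).max(0))
for r in range(8,36,3): print(" ".join("%3d/%2d"%(w[r,c].min(),w[r,c,2]-w[r,c,0]) for c in range(2,41,4)))
E
```

```text
72 1.9305555555555571 -1.3194444444444429 16 7
 69/85  72/84  73/86  66/84  95/37 133/ 8  85/83 121/56 185/18 185/18
 71/85  72/87  70/85  78/92 140/32  78/60 141/30 183/16 182/19 183/16
 71/85  70/86  78/91  94/75 176/21 182/37 179/17 182/17 184/16 185/18
 75/89  79/92  73/85 219/12 190/16 177/16 220/12 190/16 185/16 184/18
 78/93  70/85  70/84 217/14 163/14 220/12 220/14 178/17 180/17 179/18
 71/86  72/83 164/29 136/12 192/17 201/15 162/14 180/18 181/17 178/18
 71/83 167/28 183/16 178/15 150/15 147/13 163/15 184/18 182/17 132/12
183/17 180/19 181/18 112/11 122/13 124/13 120/12 152/13 112/ 9 113/11
184/18 184/19 143/14 116/11 123/12 124/12 119/12 105/12 113/11 111/11
182/17 140/14 119/10 113/13 120/12 124/13 122/12 105/12 111/12 113/ 8
```

Trial 2 is hooked: the bright foot sits where expected. Carrying it to the middle of the board.

>>> apply_moves([
  [-0.02,0,0,0,-0.9],
  [-0.053,0.001,0,0,-0.9],
  [-0.088,0.002,0,0,-0.9],
  [-0.123,0.003,0,0,-0.9],
  [-0.158,0.004,0,0,-0.9],
])

```text
time_s: 18.1
ee_pos: [511.4, -96.2, 322.1]
ee_rot: [-180.0, -0.0, 84.1]
force: [0.7, 0.1, -1.5]
gripper_width: 19.7
gripper_force: 50.0
```

>>> apply_moves([
  [-0.035,0.001,0,0,-0.9],
  [-0.07,0.002,0,0,-0.9],
  [-0.105,0.003,0,0,-0.9],
  [-0.14,0.004,0,0,-0.9],
  [-0.17,0.005,0,0,-0.9],
])

```text
time_s: 18.6
ee_pos: [498.8, -266.4, 322.0]
ee_rot: [-180.0, -0.0, 84.1]
force: [0.3, 0.4, -1.9]
gripper_width: 19.7
gripper_force: 50.0
```

>>> apply_moves([
  [-0.024,0,0,0,-0.9],
  [-0.024,0,0,0,-0.9],
  [-0.024,0,0.03,0,-0.9],
  [-0.024,0,0.06,0,-0.9],
  [-0.024,0,0.09,0,-0.9],
])

```text
time_s: 19.1
ee_pos: [496.8, -287.6, 231.4]
ee_rot: [180.0, -0.0, 84.1]
force: [-0.3, 0.2, -3.4]
gripper_width: 20.1
gripper_force: 50.0
```

```bash
python3 - <<'E'
from h import *
print(board())
g=slot(0,-6);print(g); plan((*g,188,84),(*g,175,84))
E
```

```text
((504.13043212890625, -288.92864990234375), (120.68694305419922, 300.1945495605469), 81.00894165039062)
[ 496.83834673 -288.96830076]
at [ 494.1 -285.9  225.7] [-179.44   -0.3    84.12] F [-1.9  1.6 -6.8] t 19.15 w 19.8
[np.float64(-0.0027), np.float64(0.003), np.float64(0.0377), np.float64(0.0022)] len 38.0
[np.float64(0.0), np.float64(0.0), np.float64(0.013), np.float64(0.0)] len 13.0
```

>>> apply_moves([
  [0,0,0.012,0,-0.9],
  [0,0,0.024,0,-0.9],
  [0,0,0.034,0,-0.9],
  [0,0,0.042,0,-0.9],
  [0,0,0.046,0,-0.9],
])

```text
time_s: 19.65
ee_pos: [496.6, -288.4, 186.0]
ee_rot: [-180.0, -0.0, 84.1]
force: [-0.9, 0.4, -2.7]
gripper_width: 19.9
gripper_force: 50.0
```

>>> apply_moves([
  [0,0,0.004,0,-0.9],
  [0,0,0.008,0,-0.9],
  [0,0,0.011,0,-0.9],
  [0,0,0.011,0,-0.9],
  [0,0,0.011,0,-0.9],
])

```text
time_s: 20.15
ee_pos: [496.9, -288.6, 175.7]
ee_rot: [180.0, 0.0, 84.1]
force: [-0.7, -0.5, -0.6]
gripper_width: 20.0
gripper_force: 50.0
```

>>> apply_moves([
  [0,0,0,0,-0.9],
  [0,-0.004,0,0,-0.9],
  [0,-0.009,0,0,-0.9],
  [0,-0.014,0,0,-0.9],
  [0,-0.019,0,0,-0.9],
])

```text
time_s: 20.65
ee_pos: [477.2, -286.4, 175.6]
ee_rot: [-180.0, -0.0, 84.1]
force: [0.4, 0.2, -1.1]
gripper_width: 19.8
gripper_force: 50.0
```

>>> apply_moves([
  [0,-0.003,0,0,-0.9],
  [0,-0.003,0,0,-0.9],
  [0,-0.003,-0.03,0,-0.9],
  [0,-0.003,-0.06,0,-0.9],
  [0,-0.003,-0.1,0,-0.9],
])

```text
time_s: 21.15
ee_pos: [474.3, -285.8, 275.3]
ee_rot: [-179.8, -0.1, 84.1]
force: [1.1, 0.3, -1.3]
gripper_width: 20.2
gripper_force: 50.0
```

>>> apply_moves([
  [0,0,-0.045,0,-0.9],
  [0,0,-0.045,0,-0.9],
  [0,0,-0.045,0,-0.9],
])

```text
time_s: 21.45
ee_pos: [475.2, -286.4, 321.2]
ee_rot: [179.9, 0.1, 84.1]
force: [-0.5, 0.9, -3.1]
gripper_width: 19.9
gripper_force: 50.0
```

```bash
cat >> h.py <<'E'
def whites():
    im=cams.grab_frame("scene").astype(int)[250:390,110:310]
    m=((im.min(2)>190)&(im[...,2]-im[...,0]<25)).astype(np.uint8)
    n,_,st,ce=cv2.connectedComponentsWithStats(m)
    for k in range(1,n):
        if st[k,4]>30: print("white",st[k].tolist(),pts("scene",ce[k]+[110,250],28)[0,:2].round())
E
python3 - <<'E'
from h import *
whites(); print(board())
h=np.radians(-61);c=np.array([610.5,58]);d=np.array([np.cos(h),np.sin(h)])
print(c-20*d,c-6*d)
plan((*(c-20*d),318,29))
E
```

```text
white [71, 34, 13, 12, 101] [ 424. -271.]
white [96, 54, 8, 8, 40] [ 498. -282.]
white [95, 55, 16, 13, 101] [ 517. -289.]
((504.1018371582031, -289.4371643066406), (121.16732025146484, 300.53302001953125), 80.6467514038086)
[600.8038076   75.49239414] [607.59114228  63.24771824]
at [ 474.3 -285.8  318.8] [-1.7984e+02 -8.0000e-02  8.4100e+01] F [-0.4  0.3 -2.3] t 21.55 w 19.8
[np.float64(0.3724), np.float64(0.0887), np.float64(0.0008), np.float64(0.9617)] len 383.0
```

>>> apply_moves([
  [0.036,0.009,0.001,0.13,-0.9],
  [0.072,0.017,0.001,0.26,-0.9],
  [0.108,0.026,0.001,0.39,-0.9],
  [0.144,0.034,0.001,0.52,-0.9],
  [0.18,0.043,0.001,0.65,-0.9],
])

```text
time_s: 22.05
ee_pos: [535.7, -110.0, 317.4]
ee_rot: [-179.8, 0.1, 46.5]
force: [0.6, -0.3, -0.7]
gripper_width: 19.6
gripper_force: 50.0
```

```bash
python3 -c "
from h import *
plan((600.8,75.5,318,29))"
```

```text
at [ 535.7 -110.   317.4] [-1.798e+02  1.200e-01  4.654e+01] F [ 0.6 -0.3 -0.7] t 22.05 w 19.6
[np.float64(0.1795), np.float64(-0.0803), np.float64(-0.0006), np.float64(0.3061)] len 197.0
```

>>> apply_moves([
  [0.04,-0.018,0,0.1,-0.9],
  [0.08,-0.036,0,0.2,-0.9],
  [0.12,-0.054,0,0.3,-0.9],
  [0.16,-0.072,0,0.306,-0.9],
  [0.179,-0.08,0,0.306,-0.9],
])

```text
time_s: 22.55
ee_pos: [600.2, 77.3, 316.7]
ee_rot: [-179.8, 0.2, 29.5]
force: [-0.2, -0.1, -1.7]
gripper_width: 19.9
gripper_force: 50.0
```

>>> apply_moves([
  [0,0,0,0,-0.9],
  [0,0,0,0,-0.9],
  [0,0,0,0,-0.9],
])

```text
time_s: 22.85
ee_pos: [599.6, 72.6, 318.7]
ee_rot: [-180.0, 0.1, 29.3]
force: [-0.5, -0.3, -1.2]
gripper_width: 19.8
gripper_force: 50.0
```

```bash
python3 -c "
from h import *
plan((600.8,75.5,206,29))"
```

```text
at [599.6  72.6 318.7] [-1.7998e+02  1.1000e-01  2.9260e+01] F [-0.5 -0.3 -1.2] t 22.85 w 19.8
[np.float64(0.0024), np.float64(-0.0019), np.float64(0.1127), np.float64(0.0046)] len 113.0
```

>>> apply_moves([
  [0.002,-0.002,0.03,0.004,-0.9],
  [0.002,-0.002,0.06,0.004,-0.9],
  [0.002,-0.002,0.085,0.004,-0.9],
  [0.002,-0.002,0.113,0.004,-0.9],
  [0.002,-0.002,0.113,0.004,-0.9],
])

```text
time_s: 23.35
ee_pos: [597.9, 74.7, 202.6]
ee_rot: [-179.8, 0.5, 29.0]
force: [-0.6, 0.9, -1.1]
gripper_width: 19.8
gripper_force: 50.0
```

>>> apply_moves([
  [0,0,0,0,-0.9],
  [0,0,0,0,-0.9],
  [0,0,0.01,0,-0.9],
  [0,0,0.02,0,-0.9],
  [0,0,0.028,0,-0.9],
])

```text
time_s: 23.85
ee_pos: [600.6, 76.4, 177.6]
ee_rot: [-180.0, 0.0, 29.1]
force: [-0.1, 1.1, -2.5]
gripper_width: 19.7
gripper_force: 50.0
```

>>> apply_moves([
  [0,0,0,0,-0.9],
  [0,0,0,0,-0.9],
  [0,0,0,0,-0.9],
])

```text
time_s: 24.15
ee_pos: [601.3, 76.5, 178.8]
ee_rot: [180.0, -0.0, 29.1]
force: [0.5, -0.6, -0.2]
gripper_width: 20.0
gripper_force: 50.0
```

```bash
python3 -c "
from h import *
plan((607.6,63.2,178,29))"
```

```text
at [601.3  76.5 178.8] [ 1.7999e+02 -4.0000e-02  2.9100e+01] F [ 0.5 -0.6 -0.2] t 24.15 w 20.0
[np.float64(-0.001), np.float64(0.0147), np.float64(0.0008), np.float64(0.0017)] len 15.0
```

>>> apply_moves([
  [-0.001,0.004,0.001,0,-0.9],
  [-0.001,0.008,0.001,0,-0.9],
  [-0.001,0.012,0.001,0,-0.9],
  [-0.001,0.015,0.001,0,-0.9],
  [-0.001,0.015,0.001,0,-0.9],
])

```text
time_s: 24.65
ee_pos: [607.7, 62.4, 177.5]
ee_rot: [180.0, -0.0, 29.1]
force: [0.1, -0.1, -1.7]
gripper_width: 19.7
gripper_force: 50.0
```

>>> apply_moves([
  [0,0,0,0,-0.9],
  [0,0,-0.006,0,-0.9],
  [0,0,-0.012,0,-0.9],
  [0,0,-0.018,0,-0.9],
  [0,0,-0.025,0,-0.9],
])

```text
time_s: 25.15
ee_pos: [607.3, 62.9, 203.1]
ee_rot: [-180.0, -0.0, 29.1]
force: [0.0, 0.1, -2.0]
gripper_width: 19.7
gripper_force: 50.0
```

>>> apply_moves([
  [0,0,-0.02,0,-0.9],
  [0,0,-0.04,0,-0.9],
  [0,0,-0.06,0,-0.9],
  [0,0,-0.08,0,-0.9],
  [0,0,-0.1,0,-0.9],
])

```text
time_s: 25.65
ee_pos: [607.2, 62.9, 303.9]
ee_rot: [180.0, -0.0, 29.1]
force: [0.3, 0.1, -2.8]
gripper_width: 19.6
gripper_force: 50.0
```

>>> apply_moves([
  [0,0,-0.02,0,-0.9],
  [0,0,-0.02,0,-0.9],
  [0,0,-0.02,0,-0.9],
  [0,0,-0.02,0,-0.9],
  [0,0,-0.02,0,-0.9],
])

```text
time_s: 26.15
ee_pos: [606.9, 62.8, 321.1]
ee_rot: [-179.9, 0.1, 29.1]
force: [-0.2, -0.8, -2.8]
gripper_width: 19.8
gripper_force: 50.0
```

```bash
sed -i 's/w.min(2)>170)/w.min(2)>205)/' h.py; python3 - <<'E'
from h import *
w=hung(); print(board())
g=slot(90,-61);print(g); plan((*g,320,29))
E
```

```text
hung? white px 80 centroid off 0.8 -1.9
((448.28289794921875, -280.0341796875), (121.59156799316406, 188.1259307861328), 80.58560180664062)
[ 589.1978272  -298.27699865]
at [607.1  62.8 321.5] [-1.7995e+02  9.0000e-02  2.9090e+01] F [ 0.5  0.3 -1.5] t 26.25 w 19.9
[np.float64(-0.1912), np.float64(0.3068), np.float64(0.0015), np.float64(0.0017)] len 362.0
```

>>> apply_moves([
  [-0.012,0.019,0,0,-0.9],
  [-0.03,0.048,0,0,-0.9],
  [-0.049,0.079,0,0,-0.9],
  [-0.068,0.109,0,0,-0.9],
  [-0.087,0.14,0,0,-0.9],
])

```text
time_s: 26.75
ee_pos: [599.1, -103.0, 322.1]
ee_rot: [-180.0, 0.0, 29.1]
force: [1.0, 0.4, -1.9]
gripper_width: 20.1
gripper_force: 50.0
```

>>> apply_moves([
  [-0.019,0.03,0,0,-0.9],
  [-0.038,0.061,0,0,-0.9],
  [-0.057,0.091,0,0,-0.9],
  [-0.076,0.122,0,0,-0.9],
  [-0.094,0.15,0,0,-0.9],
])

```text
time_s: 27.25
ee_pos: [589.9, -280.3, 321.9]
ee_rot: [-180.0, 0.0, 29.1]
force: [0.1, -0.4, -2.1]
gripper_width: 19.8
gripper_force: 50.0
```

>>> apply_moves([
  [-0.01,0.017,0,0,-0.9],
  [-0.01,0.017,0,0,-0.9],
  [-0.01,0.017,0.03,0,-0.9],
  [-0.01,0.017,0.06,0,-0.9],
  [-0.01,0.017,0.09,0,-0.9],
])

```text
time_s: 27.75
ee_pos: [590.1, -296.6, 231.7]
ee_rot: [-180.0, -0.1, 29.2]
force: [-0.0, -0.4, -3.1]
gripper_width: 19.5
gripper_force: 50.0
```

>>> apply_moves([
  [0,0,0,0,-0.9],
  [0,0,0,0,-0.9],
  [0,0,0,0,-0.9],
])

```text
time_s: 28.05
ee_pos: [591.0, -298.1, 234.9]
ee_rot: [179.8, -0.1, 29.1]
force: [0.1, -0.3, -1.8]
gripper_width: 19.7
gripper_force: 50.0
```

```bash
python3 - <<'E'
from h import *
print(board())
g=slot(90,-61);print(g); plan((*g,186,29),(*g,175,29))
E
```

```text
((503.7360534667969, -289.34942626953125), (120.60623931884766, 299.40753173828125), 80.5880126953125)
[ 589.1978272  -298.27699865]
at [ 591.  -298.4  235. ] [ 1.7979e+02 -1.5000e-01  2.9120e+01] F [ 0.5 -0.2 -1.8] t 28.1 w 19.7
[np.float64(-0.0015), np.float64(-0.001), np.float64(0.049), np.float64(0.0022)] len 49.0
[np.float64(0.0), np.float64(0.0), np.float64(0.011), np.float64(0.0)] len 11.0
```

>>> apply_moves([
  [-0.001,-0.001,0.012,0,-0.9],
  [-0.001,-0.001,0.024,0,-0.9],
  [-0.001,-0.001,0.034,0,-0.9],
  [-0.001,-0.001,0.042,0,-0.9],
  [-0.001,-0.001,0.046,0,-0.9],
])

```text
time_s: 28.6
ee_pos: [587.9, -297.7, 184.9]
ee_rot: [-179.9, 0.1, 29.1]
force: [-0.1, -0.0, -2.7]
gripper_width: 19.6
gripper_force: 50.0
```

>>> apply_moves([
  [0,0,0.004,0,-0.9],
  [0,0,0.008,0,-0.9],
  [0,0,0.012,0,-0.9],
  [0,0,0.012,0,-0.9],
  [0,0,0.012,0,-0.9],
])

```text
time_s: 29.1
ee_pos: [588.5, -297.9, 174.6]
ee_rot: [180.0, -0.0, 29.1]
force: [0.1, 0.5, -1.0]
gripper_width: 20.0
gripper_force: 50.0
```

>>> apply_moves([
  [0,0,0,0,-0.9],
  [0,-0.004,0,0,-0.9],
  [0,-0.009,0,0,-0.9],
  [0,-0.014,0,0,-0.9],
  [0,-0.019,0,0,-0.9],
])

```text
time_s: 29.6
ee_pos: [578.9, -280.8, 174.7]
ee_rot: [180.0, -0.0, 29.1]
force: [0.3, 0.7, -1.1]
gripper_width: 19.7
gripper_force: 50.0
```

>>> apply_moves([
  [0,-0.003,0,0,-0.9],
  [0,-0.003,0,0,-0.9],
  [0,-0.003,-0.03,0,-0.9],
  [0,-0.003,-0.06,0,-0.9],
  [0,-0.003,-0.1,0,-0.9],
])

```text
time_s: 30.1
ee_pos: [577.0, -278.4, 274.1]
ee_rot: [-179.8, 0.1, 29.1]
force: [0.8, 0.1, -1.6]
gripper_width: 19.9
gripper_force: 50.0
```

>>> apply_moves([
  [0,0,-0.045,0,-0.9],
  [0,0,-0.045,0,-0.9],
  [0,0,-0.045,0,-0.9],
])

```text
time_s: 30.4
ee_pos: [578.0, -278.9, 320.5]
ee_rot: [179.9, -0.1, 29.1]
force: [0.4, 0.2, -2.3]
gripper_width: 19.7
gripper_force: 50.0
```

```bash
python3 - <<'E'
from h import *
whites(); print(board())
s=cams.grab_frame("scene")
cv2.imwrite("pics/d1.png",cv2.resize(s[240:390,110:310],None,fx=4,fy=4,interpolation=cv2.INTER_CUBIC))
plan((411,317,320,110.6))
E
```

```text
white [71, 33, 13, 13, 105] [ 424. -271.]
white [96, 54, 8, 8, 40] [ 498. -282.]
white [95, 55, 16, 13, 111] [ 517. -289.]
white [118, 74, 15, 15, 136] [ 588. -301.]
white [128, 77, 10, 13, 45] [ 608. -299.]
((503.74127197265625, -289.4210510253906), (120.78527069091797, 299.46173095703125), 80.64772033691406)
at [ 577.  -278.4  317.2] [-1.798e+02  1.300e-01  2.909e+01] F [-1.  -0.1 -1.3] t 30.55 w 19.7
[np.float64(0.1444), np.float64(-0.601), np.float64(-0.0028), np.float64(-1.4226)] len 618.0
```

View pics/d1.png

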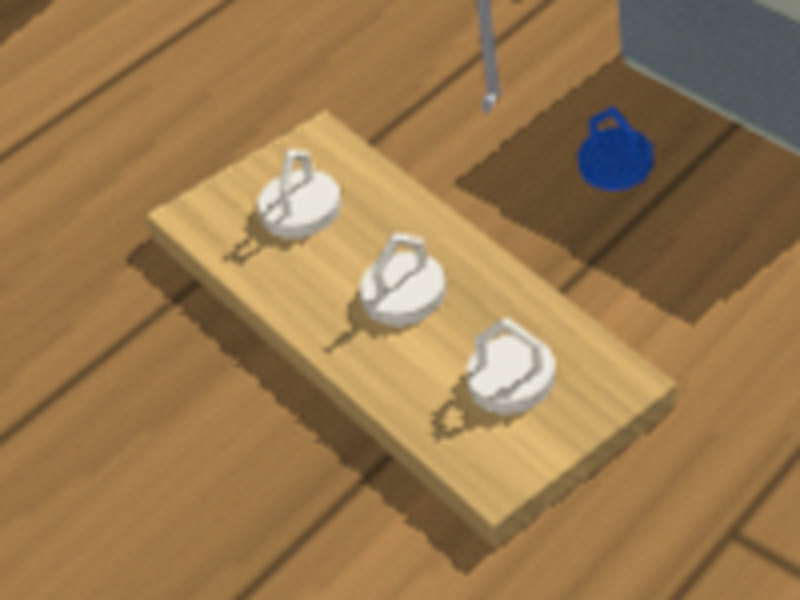

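All three trials stand upright on the board at about (300,205), (402,288) and (510,372) in the crop, free of the hook. Next I return the hook to the rack.

>>> apply_moves([
  [0.011,-0.046,-0.001,-0.14,-0.9],
  [0.022,-0.092,-0.001,-0.28,-0.9],
  [0.033,-0.138,-0.001,-0.42,-0.9],
  [0.044,-0.184,-0.001,-0.56,-0.9],
  [0.055,-0.23,-0.001,-0.7,-0.9],
])

```text
time_s: 31.05
ee_pos: [512.5, -49.3, 318.7]
ee_rot: [-179.8, 0.0, 69.5]
force: [0.7, 1.2, -1.8]
gripper_width: 19.8
gripper_force: 50.0
```

```bash
python3 -c "
from h import *
plan((411,317,320,110.6))"
```

```text
at [512.5 -49.3 318.7] [-1.7982e+02  3.0000e-02  6.9500e+01] F [ 0.7  1.2 -1.8] t 31.05 w 19.8
[np.float64(0.3076), np.float64(-0.2233), np.float64(-0.0013), np.float64(-0.7173)] len 380.0
```

>>> apply_moves([
  [0.036,-0.026,-0.001,-0.14,-0.9],
  [0.073,-0.053,-0.001,-0.28,-0.9],
  [0.11,-0.08,-0.001,-0.42,-0.9],
  [0.147,-0.107,-0.001,-0.56,-0.9],
  [0.185,-0.134,-0.001,-0.7,-0.9],
])

```text
time_s: 31.55
ee_pos: [452.9, 170.9, 320.0]
ee_rot: [-179.8, 0.0, 109.6]
force: [0.7, 0.2, -0.2]
gripper_width: 19.8
gripper_force: 50.0
```

```bash
python3 -c "
from h import *
plan((411,317,320,110.6))"
```

```text
at [452.9 170.9 320. ] [-179.84    0.    109.62] F [ 0.7  0.2 -0.2] t 31.55 w 19.8
[np.float64(0.1517), np.float64(0.0096), np.float64(0.0), np.float64(-0.017)] len 152.0
```

>>> apply_moves([
  [0.04,0.003,0,-0.017,-0.9],
  [0.08,0.005,0,-0.017,-0.9],
  [0.12,0.007,0,-0.017,-0.9],
  [0.151,0.01,0,-0.017,-0.9],
  [0.151,0.01,0,-0.017,-0.9],
])

```text
time_s: 32.05
ee_pos: [412.3, 318.3, 319.4]
ee_rot: [-179.8, -0.0, 110.5]
force: [0.2, -1.6, -1.5]
gripper_width: 19.9
gripper_force: 50.0
```

>>> apply_moves([
  [0,0,0.04,0,-0.9],
  [0,0,0.08,0,-0.9],
  [0,0,0.12,0,-0.9],
  [0,0,0.155,0,-0.9],
  [0,0,0.155,0,-0.9],
])

```text
time_s: 32.55
ee_pos: [410.4, 312.0, 161.0]
ee_rot: [-179.3, 0.2, 110.3]
force: [-0.6, -0.5, -0.7]
gripper_width: 19.4
gripper_force: 50.0
```

>>> apply_moves([
  [0,0,0,0,-0.9],
  [0,0,0,0,-0.9],
  [0,0,0,0,-0.9],
])

```text
time_s: 32.85
ee_pos: [415.0, 316.0, 168.6]
ee_rot: [179.8, -0.1, 110.3]
force: [0.2, 0.1, -0.8]
gripper_width: 19.8
gripper_force: 50.0
```

```bash
python3 - <<'E'
from h import *
plan((413,317.5,164,110.6),(480.7,343.3,164,110.6))
# hook level check in scene: rod end / collar pixels
s=np.mean([cams.grab_frame("scene").astype(float) for _ in range(3)],0).astype(np.uint8);p=np.array(env.state()["ee_pos"])
P=proj("scene",[p+[0,0,-131]])[0];c=P.astype(int);print(P)
cv2.imwrite("pics/r1.png",cv2.resize(s[c[1]-70:c[1]+20,c[0]-45:c[0]+75],None,fx=6.5,fy=6.5,interpolation=cv2.INTER_CUBIC))
E
```

```text
at [415.  316.  168.6] [ 1.7977e+02 -6.0000e-02  1.1027e+02] F [ 0.2  0.1 -0.8] t 32.85 w 19.8
[np.float64(0.0021), np.float64(-0.0014), np.float64(0.0046), np.float64(-0.0057)] len 5.0
[np.float64(0.0003), np.float64(0.0724), np.float64(-0.0), np.float64(-0.0)] len 72.0
[328.42942455 170.70279855]
```

>>> apply_moves([
  [0.001,0,0.002,-0.005,-0.9],
  [0.001,0,0.002,-0.005,-0.9],
  [0.001,0,0.002,-0.005,-0.9],
  [0.001,0,0.002,-0.005,-0.9],
])

```text
time_s: 33.4
ee_pos: [413.5, 316.4, 164.5]
ee_rot: [180.0, -0.0, 110.6]
force: [-0.2, 0.2, -2.1]
gripper_width: 20.1
gripper_force: 50.0
```

```bash
python3 -c "
from h import *
plan((480.7,343.3,164,110.6))"
```

```text
at [413.5 316.4 164.5] [180.    -0.   110.57] F [-0.2  0.2 -2.1] t 33.4 w 20.1
[np.float64(0.0016), np.float64(0.0724), np.float64(0.0005), np.float64(-0.0005)] len 72.0
```

>>> apply_moves([
  [0.0015,0.015,0,0,-0.9],
  [0.0015,0.03,0,0,-0.9],
  [0.0015,0.045,0,0,-0.9],
  [0.0015,0.06,0,0,-0.9],
  [0.0015,0.072,0,0,-0.9],
])

```text
time_s: 33.9
ee_pos: [481.2, 343.3, 164.4]
ee_rot: [180.0, -0.0, 110.6]
force: [-0.4, -1.3, -2.0]
gripper_width: 19.6
gripper_force: 50.0
```

>>> apply_moves([
  [0,0,0,0,-0.9],
  [0,0,0,0,-0.9],
  [0,0,0.004,0,-0.9],
  [0,0,0.008,0,-0.9],
  [0,0,0.008,0,-0.9],
])

```text
time_s: 34.4
ee_pos: [479.5, 342.6, 155.8]
ee_rot: [-179.9, 0.0, 110.6]
force: [-0.0, -0.4, -1.4]
gripper_width: 19.8
gripper_force: 50.0
```

```bash
python3 -c "
from h import *
plan((480.7,343.3,152,110.6))"
```

```text
at [479.5 342.6 155.8] [-1.7990e+02  2.0000e-02  1.1058e+02] F [-0.  -0.4 -1.4] t 34.4 w 19.8
[np.float64(0.0003), np.float64(0.0014), np.float64(0.0038), np.float64(-0.0004)] len 4.0
```

>>> apply_moves([
  [0,0.001,0.002,0,-0.9],
  [0,0.001,0.003,0,-0.9],
  [0,0.001,0.004,0,-0.9],
  [0,0.001,0.004,0,-0.9],
])

```text
time_s: 34.8
ee_pos: [481.3, 343.3, 152.4]
ee_rot: [-180.0, -0.0, 110.6]
force: [-0.5, 0.7, -2.0]
gripper_width: 20.0
gripper_force: 50.0
```

>>> apply_moves([
  [0,0,0.001,0,-0.9],
  [0,0,0.001,0,-0.9],
])

```text
time_s: 35.0
ee_pos: [481.3, 343.3, 151.5]
ee_rot: [-180.0, -0.0, 110.6]
force: [-0.3, 0.0, -1.9]
gripper_width: 19.8
gripper_force: 50.0
```

>>> apply_moves([
  [0,0,0.001,0,-0.9],
  [0,0,0.001,0,-0.9],
])

```text
time_s: 35.2
ee_pos: [481.3, 343.3, 150.4]
ee_rot: [-180.0, -0.0, 110.6]
force: [-0.2, -1.2, -1.4]
gripper_width: 19.6
gripper_force: 50.0
```

>>> apply_moves([
  [0,0,0.001,0,-0.9],
  [0,0,0.001,0,-0.9],
])

```text
time_s: 35.4
ee_pos: [481.3, 343.3, 149.4]
ee_rot: [-180.0, -0.0, 110.6]
force: [0.1, -0.8, -1.0]
gripper_width: 19.7
gripper_force: 50.0
```

>>> apply_moves([
  [0,0,0.001,0,-0.9],
  [0,0,0.001,0,-0.9],
])

```text
time_s: 35.6
ee_pos: [481.4, 343.4, 148.6]
ee_rot: [180.0, -0.0, 110.6]
force: [-0.0, 0.7, -1.6]
gripper_width: 19.4
gripper_force: 50.0
```

>>> apply_moves([
  [0,0,0.001,0,-0.9],
  [0,0,0.001,0,-0.9],
])

```text
time_s: 35.8
ee_pos: [481.4, 343.4, 148.5]
ee_rot: [180.0, -0.0, 110.6]
force: [-1.2, -1.6, 5.6]
gripper_width: 19.6
gripper_force: 50.0
```

>>> apply_moves([
  [0,0,0.001,0,-0.9],
  [0,0,0.001,0,-0.9],
])

```text
time_s: 36.0
ee_pos: [481.4, 343.4, 148.5]
ee_rot: [179.9, -0.0, 110.6]
force: [-2.2, -1.6, 9.6]
gripper_width: 19.8
gripper_force: 50.0
```

The collar rests on the tines at TCP z 148.5. Easing off, opening and rising.

>>> apply_moves([
  [0,0,-0.0015,0,-0.9],
  [0,0,-0.0015,0,0.3],
  [0,0,-0.0015,0,0.3],
  [0,0,-0.0015,0,0.3],
  [0,0,-0.0015,0,0.3],
])

```text
time_s: 36.5
ee_pos: [481.3, 343.4, 147.8]
ee_rot: [-180.0, -0.0, 110.6]
force: [1.0, -0.7, 0.3]
gripper_width: 48.8
gripper_force: 0.0
```

>>> apply_moves([
  [0,0,0,0,0.3],
  [0,0,-0.02,0,0.3],
  [0,0,-0.05,0,0.3],
  [0,0,-0.09,0,0.3],
  [0,0,-0.13,0,0.3],
])

```text
time_s: 37.0
ee_pos: [481.0, 343.2, 279.1]
ee_rot: [-179.9, 0.0, 110.6]
force: [1.0, 0.6, -0.5]
gripper_width: 59.3
gripper_force: 0.0
```

>>> apply_moves([
  [0,0,-0.02,0,0],
  [0,0,-0.02,0,-0.5],
  [0,0,-0.02,0,-1],
  [0,0,-0.02,0,-1],
  [0,0,-0.02,0,-1],
])

```text
time_s: 37.5
ee_pos: [480.8, 343.0, 296.2]
ee_rot: [-179.8, 0.0, 110.6]
force: [0.2, 0.1, -0.3]
gripper_width: 22.1
gripper_force: 0.0
```

```bash
python3 - <<'E'
from h import *
plan((573.6,154.4,300,110.6),(573.6,154.4,245,110.6))
s=cams.grab_frame("scene");t=cams.grab_frame("top")
c=proj("scene",[481,343,125])[0].astype(int);print(c,proj("scene",[[481,343,203],[481,343,20],[573.6,154.4,233]]).round(1).tolist())
print(proj("top",[573.6,154.4,233]))
a=cv2.resize(s[100:210,310:410],None,fx=4,fy=4,interpolation=cv2.INTER_CUBIC)
b=cv2.resize(t[170:280,140:240],None,fx=4,fy=4,interpolation=cv2.INTER_CUBIC)
cv2.imwrite("pics/e1.png",np.hstack([a,b]))
E
```

```text
at [480.8 343.  296.2] [-1.7981e+02  4.0000e-02  1.1057e+02] F [ 0.2  0.1 -0.3] t 37.5 w 22.1
[np.float64(-0.2092), np.float64(0.0207), np.float64(-0.0038), np.float64(-0.0006)] len 210.0
[np.float64(0.0), np.float64(0.0), np.float64(0.055), np.float64(-0.0)] len 55.0
[353 147] [[355.3, 122.1], [352.1, 178.2], [349.5, 149.1]]
[[241.96713684 198.73493636]]
```

View pics/e1.png

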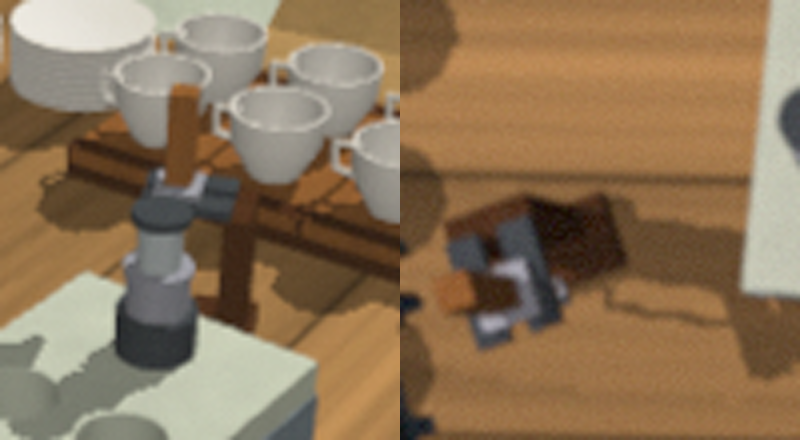

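The hook hangs in the rack as at the start. Now the vent, with the fingers closing.

>>> apply_moves([
  [-0.04,0.004,-0.004,0,-1],
  [-0.08,0.008,-0.004,0,-1],
  [-0.125,0.012,-0.004,0,-1],
  [-0.17,0.017,-0.004,0,-1],
  [-0.209,0.021,-0.004,0,-1],
])

```text
time_s: 38.1
ee_pos: [575.0, 153.1, 301.5]
ee_rot: [-180.0, 0.0, 110.5]
force: [0.4, 0.0, -0.1]
gripper_width: 0.6
gripper_force: 0.0
```

>>> apply_moves([
  [0,0,0,0,-1],
  [0,0,0,0,-1],
  [0,0,0.02,0,-1],
  [0,0,0.04,0,-1],
  [0,0,0.055,0,-1],
])

```text
time_s: 38.6
ee_pos: [573.3, 156.6, 245.7]
ee_rot: [-179.9, -0.1, 110.7]
force: [0.6, -0.6, 0.4]
gripper_width: 0.1
gripper_force: 0.0
```

>>> apply_moves([
  [0,0,0,0,-1],
  [0,0,0,0,-1],
  [0,0,0,0,-1],
])

```text
time_s: 38.9
ee_pos: [574.8, 155.9, 248.2]
ee_rot: [179.9, 0.0, 110.6]
force: [0.2, -0.5, -0.2]
gripper_width: 0.8
gripper_force: 0.0
```

```bash
python3 -c "
from h import *
plan((573.6,154.4,235,110.6),(573.6,154.4,164,110.6))"
```

```text
at [574.8 155.9 248.2] [179.88   0.   110.63] F [ 0.2 -0.5 -0.2] t 38.9 w 0.8
[np.float64(-0.001), np.float64(-0.0016), np.float64(0.0132), np.float64(0.0005)] len 13.0
[np.float64(0.0), np.float64(0.0), np.float64(0.071), np.float64(-0.0)] len 71.0
```

>>> apply_moves([
  [-0.001,-0.001,0.004,0,-1],
  [-0.001,-0.001,0.008,0,-1],
  [-0.001,-0.001,0.012,0,-1],
  [-0.001,-0.001,0.016,0,-1],
  [-0.001,-0.001,0.02,0,-1],
])

```text
time_s: 39.4
ee_pos: [573.8, 153.7, 226.6]
ee_rot: [-180.0, -0.0, 110.6]
force: [0.3, 0.1, -0.1]
gripper_width: 0.5
gripper_force: 0.0
```

>>> apply_moves([
  [0,0,0.004,0,-1],
  [0,0,0.008,0,-1],
  [0,0,0.012,0,-1],
  [0,0,0.016,0,-1],
  [0,0,0.02,0,-1],
])

```text
time_s: 39.9
ee_pos: [573.8, 153.7, 206.9]
ee_rot: [180.0, 0.0, 110.6]
force: [-1.3, -0.2, 4.9]
gripper_width: 0.2
gripper_force: 2.0
```

>>> apply_moves([
  [0,0,0.004,0,-1],
  [0,0,0.008,0,-1],
  [0,0,0.012,0,-1],
  [0,0,0.016,0,-1],
  [0,0,0.02,0,-1],
])

```text
time_s: 40.4
ee_pos: [573.9, 153.8, 187.7]
ee_rot: [180.0, 0.0, 110.6]
force: [-2.8, -0.9, 8.4]
gripper_width: 0.2
gripper_force: 4.6
```

>>> apply_moves([
  [0,0,0.003,0,-1],
  [0,0,0.006,0,-1],
  [0,0,0.009,0,-1],
  [0,0,0.012,0,-1],
  [0,0,0.015,0,-1],
])

```text
time_s: 40.9
ee_pos: [573.9, 153.8, 172.9]
ee_rot: [179.9, 0.0, 110.6]
force: [-2.5, -1.6, 9.5]
gripper_width: 0.5
gripper_force: 4.5
```

Inner home at about 4 N, and the middle tube is now sliding at about 10 N. Pressing on to the stop.

>>> apply_moves([
  [0,0,0.002,0,-1],
  [0,0,0.004,0,-1],
  [0,0,0.006,0,-1],
  [0,0,0.008,0,-1],
])

```text
time_s: 41.3
ee_pos: [573.9, 153.8, 164.9]
ee_rot: [179.9, 0.0, 110.6]
force: [-2.7, -0.6, 10.0]
gripper_width: 0.5
gripper_force: 4.5
```

>>> apply_moves([
  [0,0,0.001,0,-1],
  [0,0,0.002,0,-1],
])

```text
time_s: 41.5
ee_pos: [574.0, 153.8, 163.2]
ee_rot: [179.9, 0.0, 110.6]
force: [-3.6, -1.3, 14.9]
gripper_width: 0.1
gripper_force: 7.3
```

>>> apply_moves([
  [0,0,0.001,0,-1],
  [0,0,0.001,0,-1],
  [0,0,0.001,0,-1],
])

```text
time_s: 41.8
ee_pos: [574.0, 153.8, 163.1]
ee_rot: [179.9, 0.0, 110.6]
force: [-3.9, -0.9, 14.4]
gripper_width: 0.7
gripper_force: 7.2
```

>>> apply_moves([
  [0,0,-0.01,0,-1],
  [0,0,-0.04,0,-1],
  [0,0,-0.08,0,-1],
  [0,0,-0.12,0,-1],
  [0,0,-0.15,0,-1],
])

```text
time_s: 42.3
ee_pos: [574.4, 154.1, 313.0]
ee_rot: [179.9, -0.0, 110.6]
force: [0.6, 0.7, -0.3]
gripper_width: 0.6
gripper_force: 0.0
```

>>> apply_moves([
  [-0.04,-0.04,0,0,-1],
  [-0.08,-0.08,0,0,-1],
  [-0.12,-0.1,0,0,-1],
  [-0.12,-0.1,0,0,-1],
  [-0.12,-0.1,0,0,-1],
])

```text
time_s: 42.8
ee_pos: [522.3, 5.3, 310.7]
ee_rot: [180.0, -0.0, 110.4]
force: [0.5, -0.0, -0.7]
gripper_width: -0.0
gripper_force: 0.0
```

```bash
python3 - <<'E'
from h import *
plan(); whites(); print(board())
s=cams.grab_frame("scene")
# handle check: brown handle column centroid vs start
a=np.load("scene.npy")[118:160,338:380]; b=s[118:160,338:380].astype(float)
print("rack patch diff (handle rows)",np.abs(a-b)[:24].mean().round(1))
f=lambda x:cv2.cvtColor(x.astype(np.uint8),cv2.COLOR_BGR2HSV)
for q in (a,b):
    m=(f(q)[...,1]>120)&(f(q)[...,2]<200); m[24:]=0; m[:,24:]=0; ys,xs=np.nonzero(m); print(m.sum(),xs.mean(),ys.mean(),ys.min())
E
```

```text
at [522.3   5.3 310.7] [ 1.7998e+02 -4.0000e-02  1.1041e+02] F [ 0.5 -0.  -0.7] t 42.8 w -0.0
white [71, 34, 13, 12, 102] [ 424. -271.]
white [96, 54, 8, 8, 40] [ 498. -282.]
white [95, 55, 16, 13, 105] [ 517. -289.]
white [118, 74, 15, 15, 134] [ 588. -301.]
white [128, 77, 10, 13, 43] [ 608. -298.]
((504.01617431640625, -289.44378662109375), (121.33118438720703, 300.63861083984375), 80.6977310180664)
rack patch diff (handle rows) 3.3
284 13.327464788732394 15.887323943661972 3
287 13.310104529616725 15.829268292682928 3
```

```bash
python3 -c "
from workcell import env
print(env.job_done())"
```

```text
the job is handed in; nothing more can be done
None
```

I handed the job in: three trials stand upright on the ware board, the vent is pushed home (cap at 163 mm, inner tube first), and the hook hangs back in its rack; the fourth well was empty and no verdict was returned.

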